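# Reverse guide rails end for end and gauge their length

### The arm

A 6-joint arm with a two-finger parallel gripper is mounted at the origin on a cart in front of the work surface, level with it; the furniture and walls round the work are solid. World frame = base frame: x ahead of the robot, y to its left, z up, the work surface at z = 0. Lengths are in m, angles in degrees, forces in N, time in s.
With the tool pointing down it reaches from about 0.35 to 0.775 m from the base axis. Payload 7.3 kg.
Tool frame: the origin (TCP) lies on the centre line of the jaws, within the pads' length; the fingertips stand arm.tcp_to_tips ahead of it and the grasp point (between the pads) is the TCP (arm.tcp_to_tips is the distance from the TCP to the fingertips, in m); z points along the fingers, y is the line along which they close (so a half turn about z gives the same grasp; the last joint's range is limited). The gripper opens to 92 mm and grips with 3 to 60 N. Pads are 19 mm wide; open, the fingers measure 130 mm over their backs; the gripper's body (75 mm by 190 mm) begins 47 mm behind the grasp point.
Start: joints at [55.52, 19.595, 87.324, -0, 73.075, -8.365], TCP at [0.231, 0.471, 0.246] pointing down, gripper open.
Joint ranges: [-145.02, 145.02], [-44.19, 115.74], [2.07, 154.8], [-57.11, 237.11], [16.16, 152.29], [-177.93, 177.93]. Speed limits (degrees/s): [147.25, 147.25, 180, 180, 180, 180].

### API

Orientations are given as a 3x3 rotation matrix whose columns are the frame's x, y, z axes.
In Python, from bench import arm gives the robot as it stands.
- The arm moves only by the shell command python3 shift.py [FORCE], which reads ROWS from standard input. ROWS is a JSON list of rows, 1 to 10 of them, each written [[rx, ry, rz], [dx, dy, dz], opening]: a rotation vector rx, ry, rz in shares of 360 degrees (1.0 is 360 degrees), then dx, dy, dz in shares of the most that a row can go, 1 being 62.5 mm, then the opening from 0.0 (shut) to 1.0 (fully open); each row shifts and turns the commanded pose from where the row before left it, along the tool's axes as they then stand; what a row does not reach is not made up. A row lasts 1/8 s, in which the tool goes at most 0.0625 m and 10.7 degrees, less where a joint would pass 70% of its speed; a pose out of reach is approached as far as the arm can. The fingers move at their own pace and stop on an object; FORCE is the grip in N (left out, the last holds). Time passes only in rows, so rows that do not move let the fingers close. It prints the time, the measured TCP pose, the force, the opening and the grip force at its end. Shift and turn numbers lie between -1 and 1, and a call with a number outside is refused. Input that does not fit is refused with a message, and nothing moves.
- arm.sense(): the state, without advancing time (a new reading comes with each control period).
- arm.camera(name): name is "side" or "top"; returns the picture (384x512x3 uint8, blue, green, red); there is no depth.
- arm.camera_info(name): a dict with "fx", "fy", "cx", "cy" (pixels), "dist_coeffs" ([k1, k2, p1, p2, k3] as OpenCV has them; the pictures are not rectified), "position" and "orientation" of the camera in the world. Camera axes: x right, y down, z forward; pixel columns grow to the right and rows downward; lengths in m; the calibration is good to about 2 mm. A picture is of the moment at which its call begins. camera_info takes no time and is no camera call.
- arm.job_done(): hands the job in; it is judged then, once.
The state is a dict: "t": time; "joints": joint angles; "joint_velocities": joint speeds; "joint_efforts": joint torques, N m; "tcp_pos": TCP position; "tcp_rot": TCP orientation; "contact_force": force on the tool from outside, world axes, zero at the start; "torque": the same for the moment, N m; "finger_gap": opening from 0.0 (shut) to 1.0 (fully open); "finger_force": force on a finger pad.
Only numpy, scipy, OpenCV 4.12 (cv2) and the standard library are available. Lean on these libraries where they do the work, as an engineer would, in place of code of your own. Each camera call takes 0.05 s, during which the arm holds its last target. There are 200 camera calls.

### The job

Check the length of every guide rail in the grey tray, one after another in the order red, yellow, blue (some may be missing): the rails lie the wrong way round, so turn each end for end and lay it in the two saddles of the gauge with its coloured end facing the blue anvil, then slide the jaw up by its orange tab until the rail is held firmly but gently between jaw and anvil, touching both. Slide the jaw back and lay the rail flat in a lane of the tray again, now with its coloured end away from the robot; finish with all rails so in the tray and the jaw fully open, and do not strike the microscope or disturb the bottle and the paper roll at the back.

Things in the scene. Friction and masses are not known exactly. Their poses are not given: they have to be found in the camera images.
- gauge: Bench length gauge fixed to the bench: grey bed 70 x 320 x 12 mm, long side along its y axis. Origin: centre of the bed's underside; z up. Two dark open saddles stand on it; a part rests in both of them along the y axis, over the bed's centre line. Between the saddles there is free space above the bed for fingers.
- saddle_near (a point): Middle of the notch floor of the saddle next to the anvil, at gauge y = -88 mm, 34 mm above the bench. Each saddle is 10 mm thick along y and 46 mm wide; its notch is 24 mm wide at the floor, flaring to about 36 mm at the top, 49 mm above the bench.
- saddle_far (a point): The same point of the other saddle, at gauge y = +8 mm.
- anvil_face (a point): The anvil is the blue block fixed at the gauge's -y end (its end far from the robot), 44 wide x 30 mm, its top 66 mm above the bench. This is the centre of its flat measuring face, 43 mm above the bench, at gauge y = -115 mm; same axes as the gauge. The face looks to +y, towards the saddles and the jaw.
- jaw: Sliding jaw of the gauge: blue block 64 wide x 36 mm, its top 57 mm above the bench, with an upright orange thumb tab on it (14 mm thick along gauge x, 30 mm along y, from 57 to 97 mm above the bench). Origin: the gauge's origin, carried along by the slide.
- jaw_face (a point): Centre of the jaw's measuring face, 43 mm above the bench, looking to gauge -y. The jaw slides along gauge y, from fully open (its face 215 mm from the anvil face) to fully shut (130 mm); it takes about 2.5 N to move and stays where it is left.
- jaw_tab (a point): Point in the orange thumb tab at which to grip it, 80 mm above the bench (17 mm below the tab's top), 18 mm behind the jaw face.
- tray: Shallow grey open tray with black floor, fixed on the bench, outside 200 (x) x 204 (y) x 14 mm, walls 4 mm, floor 5 mm above the bench. Two ribs along x, 4 mm thick, tops 12 mm above the bench, at y = -29 and +29 mm part it into three lanes with centre lines y = -58, 0, +58 mm. Origin: centre of its underside; +x points away from the robot. The rails start in the lanes.
- microscope: Stereo microscope standing on the bench to the right of the tray, fixed; base and head lie about within x 0.47 to 0.73 m, y -0.36 to -0.12 m, and it is tall enough to be struck by an arm that crosses over it. An arm that starts to its right should pass in front of it, drawn in. Origin: under its base.
- bottle: Teal plastic bottle standing at the back of the work, 39 mm across, 142 mm tall, loose; origin at the centre of its base.
- paper_roll: White paper roll standing at the back beside the bottle, 56 mm across, 80 mm tall, loose; origin at the centre of its base.
- rail_red: Aluminium guide rail, 18 x 18 mm square, 160 mm long, about 130 g, with a red plastic end (the last 30 mm, same section). May be absent. Origin: its very centre; its y axis runs along it towards the red end; all four sides are alike.
- red_end (a point): Centre of the end face of the red rail's red end.
- red_tail (a point): Centre of the end face of the red rail's plain end.
- rail_yellow: Aluminium guide rail, 18 x 18 mm square, 150 mm long, about 130 g, with a yellow plastic end (the last 30 mm, same section). May be absent. Origin: its very centre; its y axis runs along it towards the yellow end; all four sides are alike.
- yellow_end (a point): Centre of the end face of the yellow rail's yellow end.
- yellow_tail (a point): Centre of the end face of the yellow rail's plain end.
- rail_blue: Aluminium guide rail, 18 x 18 mm square, 140 mm long, about 130 g, with a blue plastic end (the last 30 mm, same section). May be absent. Origin: its very centre; its y axis runs along it towards the blue end; all four sides are alike.
- blue_end (a point): Centre of the end face of the blue rail's blue end.
- blue_tail (a point): Centre of the end face of the blue rail's plain end.

How it is judged:
By the outcome, as a careful person would: the job done as asked, in the order asked, and still so for the second after the job is handed in, with the robot touching nothing.
Of rail_red, rail_yellow, rail_blue only 2 to 3 are there at a start; the rules pass over those that are not, and their reading is None.
At some moment in a run one of rail_red, rail_yellow, rail_blue may be knocked a few centimetres aside while the robot is not near it.
Once in a run the grip may slacken for a moment while it holds something.
It also fails if it takes over 210 s, if anything falls off the work surface, if the arm or the gripper's body presses on something with over 40 N, if the wrist force passes 120 N, or if a joint passes its speed limit or range.

## Working session

There is one attempt and no reset: what is moved stays moved. The work goes in short steps, Python scripts to look and compute and a shell command to move; the robot and the scene stay as the last step left them, time stands still between calls to the robot, and variables do not carry over. Pictures are saved under pics/ and viewed, at most 17 in all, crops included, and the job is handed in when it is done.

```bash
ls; mkdir -p pics
python3 - <<'E'
from bench import arm
import cv2
s=arm.sense();print(s['t'],s['tcp_pos'],s['tcp_rot'],s['finger_gap'],arm.tcp_to_tips)
for n in("top","side"):
    im=arm.camera(n);cv2.imwrite(f"pics/{n}0.png",im);print(n,arm.camera_info(n))
E
```

```text
bench.py
pics
shift.py
0.0 [0.23086187 0.47111435 0.24505824] [[-8.97919871e-01  4.40158151e-01 -8.41116893e-04]
 [ 4.40158905e-01  8.97919035e-01 -1.24280959e-03]
 [ 2.08222099e-04 -1.48616852e-03 -9.99998874e-01]] 0.9986337472624401 0.019
top {'fx': 407.3289192218225, 'fy': 407.3289192218225, 'cx': 256.37384556960524, 'cy': 189.8263939475039, 'dist_coeffs': array([-0.10284236,  0.        ,  0.        ,  0.        ,  0.        ]), 'position': array([0.40726799, 0.02191494, 1.11749896]), 'orientation': array([[-0.01378966, -0.98388511,  0.17826927],
       [-0.99956721,  0.01819743,  0.02311386],
       [-0.02598543, -0.17787339, -0.98371023]])}
side {'fx': 353.79553299965283, 'fy': 353.79553299965283, 'cx': 258.97117989247465, 'cy': 187.41043930245442, 'dist_coeffs': array([-0.11314995,  0.        ,  0.        ,  0.        ,  0.        ]), 'position': array([ 0.15838324, -0.30726835,  0.79036093]), 'orientation': array([[ 0.64328794, -0.59770362,  0.47846735],
       [-0.7654342 , -0.5160008 ,  0.38451745],
       [ 0.01706206, -0.61359071, -0.78943988]])}
```

View pics/top0.png

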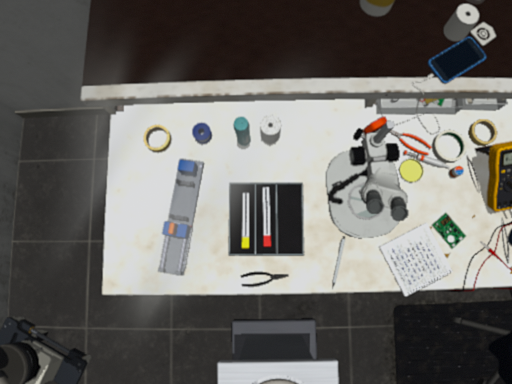

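View pics/side0.png

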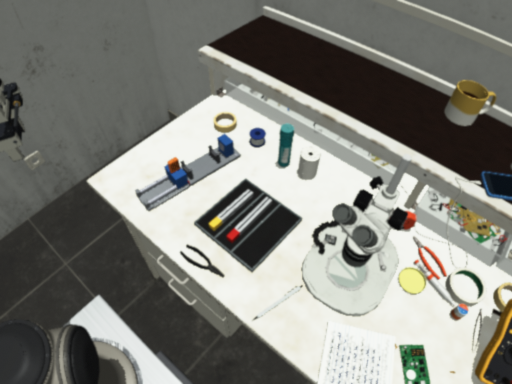

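Two rails: yellow in the left lane, its coloured end at about (245,243), and red in the middle lane at about (267,241). No blue rail. The gauge is at the left, running from (187,166) to (172,272) with its jaw at about (176,229). I'll measure next.

```bash
cat > h.py <<'E'
import cv2,numpy as np
from bench import arm
I={n:arm.camera_info(n) for n in("top","side")}
def K(n):
    i=I[n];return np.array([[i['fx'],0,i['cx']],[0,i['fy'],i['cy']],[0,0,1.]]),i['dist_coeffs']
def proj(n,P):
    R=I[n]['orientation'].T;k,d=K(n)
    return cv2.projectPoints(np.atleast_2d(np.float64(P)),cv2.Rodrigues(R)[0],-R@I[n]['position'],k,d)[0][:,0]
def ray(n,uv):
    k,d=K(n);p=cv2.undistortPoints(np.float64(uv).reshape(-1,1,2),k,d)[:,0]
    return np.c_[p,np.ones(len(p))]@I[n]['orientation'].T
def onz(n,uv,z):
    r=ray(n,uv);c=I[n]['position'];return c+r*((z-c[2])/r[:,2:])
def tri(ut,us):
    A=[];b=[]
    for n,u in(("top",ut),("side",us)):
        r=ray(n,u)[0];r/=np.linalg.norm(r);M=np.eye(3)-np.outer(r,r);A.append(M);b.append(M@I[n]['position'])
    return np.linalg.lstsq(np.vstack(A),np.hstack(b),rcond=None)[0]
def crop(im,x0,y0,w,h,s):
    c=cv2.resize(im[y0:y0+h,x0:x0+w],None,fx=s,fy=s,interpolation=cv2.INTER_CUBIC)
    for i in range(0,w,10):cv2.putText(c,str(x0+i),(i*s,8),0,.3,(0,0,255),1);cv2.line(c,(i*s,10),(i*s,14),(0,0,255),1)
    for j in range(0,h,10):cv2.putText(c,str(y0+j),(0,j*s+4),0,.3,(0,0,255),1)
    return c
E
python3 - <<'E'
from h import *
t=cv2.imread('pics/top0.png');s=cv2.imread('pics/side0.png')
cv2.imwrite('pics/ct.png',crop(t,150,150,160,130,5));cv2.imwrite('pics/cs.png',crop(s,130,120,180,150,4))
for n,im,(x0,y0,x1,y1) in(("top",t,(150,150,310,290)),("side",s,(130,120,305,270))):
    hsv=cv2.cvtColor(im,cv2.COLOR_BGR2HSV)
    for c,lo,hi in(("blue",100,125),("red",0,5),("orange",6,18),("yellow",22,35),("red2",174,180)):
        m=cv2.inRange(hsv,(lo,130,60),(hi,255,255));q=np.zeros_like(m);q[y0:y1,x0:x1]=m[y0:y1,x0:x1]
        N,_,st,ce=cv2.connectedComponentsWithStats(q)
        for i in range(1,N):
            if st[i,4]>12:print(n,c,st[i],ce[i].round(2))
E
```

```text
top blue [179 160   9  10  61] [182.08 164.52]
top red [263 236   9  11  97] [267.   240.96]
top yellow [241 238   9  11  97] [245.  242.9]
side blue [251 129  14  10 113] [257.14 133.52]
side blue [219 135  14  22 182] [226.19 145.07]
side blue [166 166  21  22 247] [177.83 176.98]
side red [226 228  14  15 128] [232.29 234.83]
side orange [168 158  11  14 107] [173.27 164.48]
side yellow [208 216  14  15 133] [214.44 223.31]
```

View pics/ct.png

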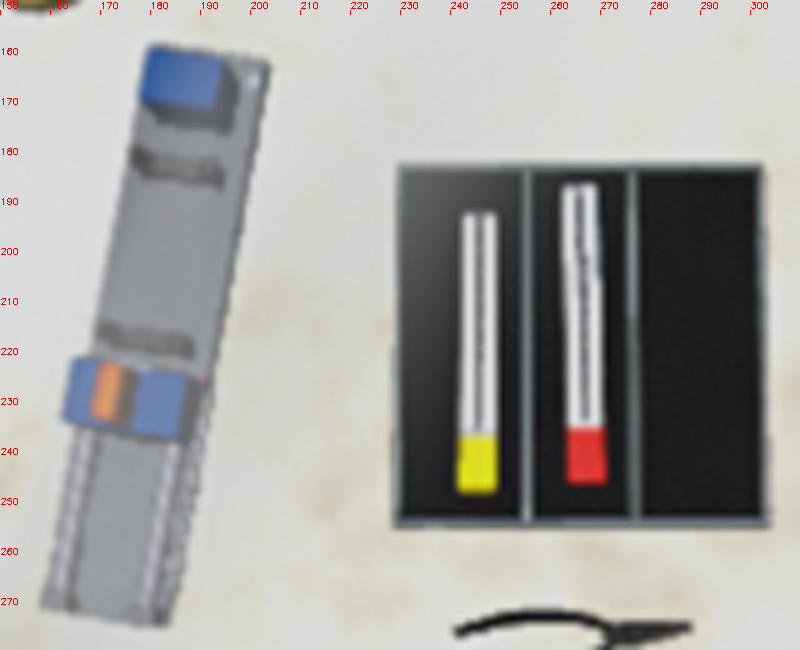

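View pics/cs.png

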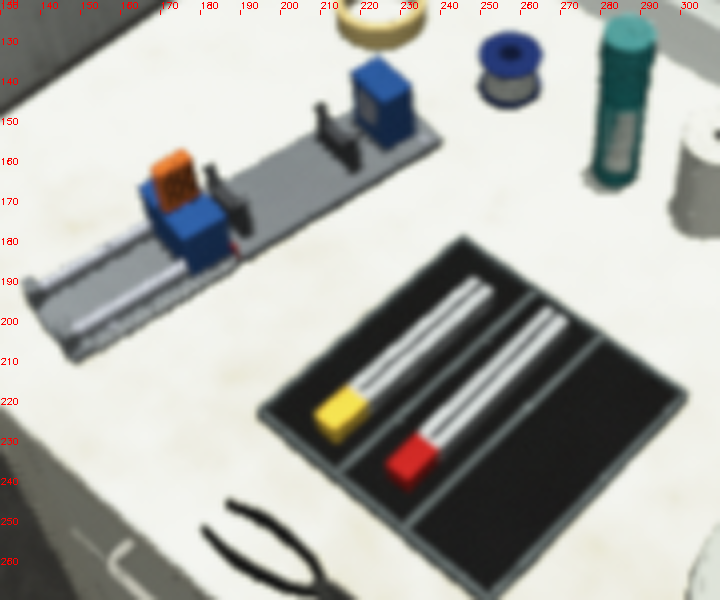

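Top view, full-image pixels: the anvil top spans (179,159) to (193,171). The jaw top spans about (165,221) to (188,235), with its tab at (171,228). The jaw is standing next to the far saddle, so it has to be opened first. The tray corners are about (230,183), (302,183) and (304,255). Next I fit the poses to the corner picks from both views.

```bash
cat > fit.py <<'E'
from h import *
from scipy.optimize import least_squares
def T(x,y,a,P):
    P=np.atleast_2d(np.float64(P));c,s=np.cos(a),np.sin(a)
    return np.c_[x+c*P[:,0]-s*P[:,1],y+s*P[:,0]+c*P[:,1],P[:,2]]
ct=lambda L:np.array(L)/5+150-.4
cs=lambda L:np.array(L)/4+[130,120]-.4
def go(f,obs,x0):
    fun=lambda q:np.concatenate([(proj(n,f(q,P))-u).ravel() for n,P,u in obs])
    r=least_squares(fun,x0,loss='soft_l1');return r.x,fun(r.x).reshape(-1,2).round(1)
E
python3 - <<'E'
from fit import *
m=lambda *L:np.array(L)/1000.
# gauge: points with flag moved by jaw
def fg(q,P):
    P=P.copy();j=P[:,3];P=P[:,:3];P[:,1]+=j*q[3];return T(q[0],q[1],q[2],P)
def G(L,j=0):return np.c_[np.array(L)/1000.,np.full(len(L),j)]
obs=[("top",G([(22,-145,66),(22,-115,66),(-22,-115,66)]),ct([(147,46),(141,99),(216,109)])),
("top",G([(-35,-160,12),(35,160,12)]),ct([(270,63),(41,607)])),
("top",G([(32,0,57),(32,36,57),(-32,36,57),(-32,0,57)],1),ct([(76,357),(63,423),(183,440),(193,372)])),
("top",G([(7,3,97),(7,33,97),(-7,3,97)],1),ct([(99,362),(91,415),(124,366)])),
("side",G([(22,-115,66),(22,-145,66),(-22,-145,66),(-22,-115,66)]),cs([(352,70),(379,56),(412,80),(384,97)])),
("side",G([(-35,-160,12),(-35,160,12),(35,160,12)]),cs([(442,136),(75,355),(24,283)])),
("side",G([(-32,36,57),(-32,0,57)],1),cs([(187,240),(226,214)])),
("side",G([(7,33,97),(7,3,97),(-7,3,97)],1),cs([(153,162),(183,150),(195,163)]))]
q,r=go(fg,obs,[.48,.2,np.radians(80),.04]);a=q[2]
print('gauge',q,np.degrees(a));print(r.tolist())
for n,P in(('sn',(0,-.088,.034)),('sf',(0,.008,.034)),('anv',(0,-.115,.043)),('jawface',(0,q[3],.043)),('tab',(0,q[3]+.018,.08))):print(n,T(*q[:3],P).round(4))
ft=lambda q,P:T(*q,P)
obs=[("top",m((100,102,14),(100,-102,14),(-100,-102,14),(-100,102,14)),ct([(399,164),(762,164),(769,527),(393,527)])),
("side",m((100,102,14),(100,-102,14),(-100,-102,14),(-100,102,14)),cs([(463,235),(687,396),(490,602),(258,412)]))]
q,r=go(ft,obs,[.45,0,0]);print('tray',q,r.tolist())
# rails: coloured end towards robot; y axis along; top corners
for nm,L,tp,sd in(('yellow',150,[(463,214),(497,214),(497,492),(457,492)],[(475,277),(493,290),(338,432),(315,410)]),
                ('red',160,[(562,186),(597,184),(607,483),(567,486)],[(548,305),(569,319),(410,480),(386,457)])):
    c=m((9,-L/2,23),(-9,-L/2,23),(-9,L/2,23),(9,L/2,23))
    q,r=go(ft,[("top",c,ct(tp)),("side",c,cs(sd))],[.45,0.,np.pi/2]);print(nm,q,np.degrees(q[2]),r.tolist())
print('red end',tri((267,240.96),(232.29,234.0)),'yel',tri((245,242.9),(214.44,222.5)),'tabtop z',tri(ct([(99,362)]),cs([(183,150)])))
print('anvil top corner',tri(ct([(141,99)]),cs([(352,70)])))
E
```

```text
gauge [0.54120057 0.25575012 1.40617824 0.02515777] 80.56807862455152
[[-0.1, -0.5], [-1.0, -0.4], [0.1, -0.1], [0.0, -1.4], [0.5, 0.1], [-0.6, -0.5], [-0.5, -0.2], [-0.8, 0.1], [-0.4, 0.1], [0.2, -0.5], [-0.3, 0.6], [0.6, -0.5], [-1.1, 0.2], [0.4, -0.9], [1.3, 1.2], [0.0, 1.7], [1.1, 0.2], [-0.6, 1.7], [-0.4, 3.5], [-0.8, 0.7], [0.7, 0.6], [-1.7, 1.3], [0.4, -1.1], [0.2, -1.4]]
sn [[0.628  0.2413 0.034 ]]
sf [[0.5333 0.2571 0.034 ]]
anv [[0.6546 0.2369 0.043 ]]
jawface [[0.5164 0.2599 0.043 ]]
tab [[0.4986 0.2628 0.08  ]]
tray [ 0.52836114  0.02300693 -0.01720812] [[-0.4, -0.2], [0.8, -0.3], [0.6, 0.3], [-0.2, 0.2], [-0.2, -0.7], [1.4, -0.8], [-0.2, 0.9], [-1.1, -0.4]]
yellow [0.52474696 0.07859744 1.54980815] 88.79746608532083 [[0.2, -0.3], [-0.1, -0.2], [-0.6, -0.5], [0.6, -0.6], [-0.4, 0.0], [0.0, 0.3], [-0.8, 0.0], [-0.0, 1.4]]
red [0.5341     0.02231182 1.57754696] 90.38678302418289 [[0.1, -0.1], [-0.3, 0.1], [-0.8, -0.8], [0.5, -1.2], [-0.0, 0.3], [-0.1, 0.3], [-0.6, 0.0], [0.0, 1.7]]
red end [0.46610736 0.02107551 0.02571619] yel [0.46218479 0.07985006 0.02285472] tabtop z [0.51377199 0.26906432 0.09212416]
anvil top corner [0.65714804 0.25429625 0.07003531]
```

```bash
cat > d.py <<'E'
# waypoints "x y z psi" (psi: world heading of tool y, tool down) -> turn about tool z, then shift in turned tool axes
import sys,numpy as np
from bench import arm
s=arm.sense();p=np.array(s['tcp_pos']);R=np.array(s['tcp_rot']);a=np.degrees(np.arctan2(R[1,1],R[0,1]))
print('now',round(s['t'],2),p.round(4),'psi',round(a,2),'z',R[:,2].round(4),'F',np.round(s['contact_force'],1),'gap',round(s['finger_gap'],3),'j6',np.round(s['joints'],1)[5])
for w in sys.argv[1:]:
    x,y,z,b=map(float,w.split());t=(a-b+180)%360-180;r=np.radians(b);ty=np.array([np.cos(r),np.sin(r),0]);tz=np.array([0,0,-1.])
    d=np.array([x,y,z])-p;print('turn %.2f'%t,'shift',np.round([d@np.cross(ty,tz),d@ty,d@tz],4));p=np.array([x,y,z]);a=b
E
python3 d.py "0.4986 0.2628 0.16 80.57" "0.4986 0.2628 0.08 80.57"
```

```text
now 0.1 [0.2309 0.4711 0.2451] psi 63.88 z [-8.0e-04 -1.1e-03 -1.0e+00] F [-0.5 -0.3 -0.1] gap 0.998 j6 -8.4
turn -16.69 shift [-0.2982 -0.1617  0.0851]
turn 0.00 shift [0.   0.   0.08]
```

The manual's scale: shifts go in shares of 62.5 mm and turns go in shares of 360 degrees. Converting my numbers, -0.0373 m is -0.5968, -0.0202 m is -0.3232, -8.35 degrees is -0.0232.

```bash
echo '[[[0,0,-0.0232],[0,0,0],0.6],[[0,0,-0.0232],[0,0,0],0.6],[[0,0,0],[-0.5968,-0.3232,0],0.6],[[0,0,0],[-0.5968,-0.3232,0],0.6],[[0,0,0],[-0.5968,-0.3232,0],0.6],[[0,0,0],[-0.5968,-0.3232,0],0.6],[[0,0,0],[-0.5968,-0.3232,0],0.6],[[0,0,0],[-0.5968,-0.3232,0],0.6],[[0,0,0],[-0.5968,-0.3232,0],0.6],[[0,0,0],[-0.5968,-0.3232,0],0.6]]' | python3 shift.py 20; echo '[[[0,0,0],[0,0,0.64],0.6],[[0,0,0],[0,0,0.72],0.6],[[0,0,0],[0,0,0],0.6],[[0,0,0],[0,0,0],0.6]]' | python3 shift.py; python3 d.py "0.4986 0.2628 0.16 80.57" "0.4986 0.2628 0.08 80.57"; python3 -c "
from h import *
cv2.imwrite('pics/c1.png',np.hstack([crop(arm.camera('top'),140,150,80,130,4),crop(arm.camera('side'),130,100,110,130,4)]))"
```

```text
t: 1.35
tcp_pos: [0.4999, 0.2622, 0.2453]
tcp_rot: [[-0.987, 0.164, -0.001], [0.164, 0.987, -0.0], [0.001, -0.0, -1.0]]
contact_force: [0.3, -0.2, -0.6]
finger_gap: 0.599
finger_force: 0.0
t: 1.85
tcp_pos: [0.4997, 0.2636, 0.1621]
tcp_rot: [[-0.987, 0.163, 0.002], [0.163, 0.987, 0.001], [-0.002, 0.001, -1.0]]
contact_force: [0.8, -0.3, -0.2]
finger_gap: 0.605
finger_force: 0.0
now 1.85 [0.4997 0.2636 0.1621] psi 80.6 z [ 1.7e-03  7.0e-04 -1.0e+00] F [ 0.8 -0.3 -0.2] gap 0.605 j6 -60.6
turn 0.03 shift [ 0.001  -0.0009  0.0021]
turn 0.00 shift [0.   0.   0.08]
```

View pics/c1.png

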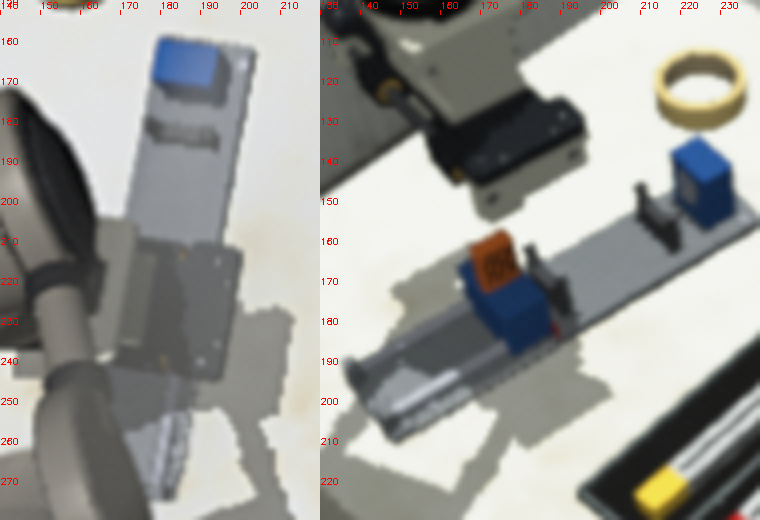

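```bash
python3 -c "
from h import *
c=np.array([.4997,.2636,.1621]);y=np.array([.163,.987,0])
for k in(('tips',-.019,0),('Rtip',-.019,-.028),('Ltip',-.019,.028),('Rback',0,-.047),('bodyR',.047,-.095),('bodyL',.047,.095)):
  P=c+y*k[2]+[0,0,k[1]];print(k[0],proj('top',P)[0].round(1),proj('side',P)[0].round(1))"
```

```text
tips [166.5 225.7] [169.3 147.6]
Rtip [177.8 227.4] [175.2 153.8]
Ltip [155.4 223.9] [163.7 141.7]
Rback [183.8 227.9] [178.  152.8]
bodyR [200.5 229.3] [186.1 150.3]
bodyL [119.5 216.7] [145.5 109.1]
```

The crop shows the right fingertip at about (173,154) in the side view, where I predicted it. The tool is centred over the tab, so I descend and grip.

To row units: 0.03 m is 0.48, 0.022 m is 0.352.

```bash
echo '[[[0,0,0],[0.016,-0.016,0.48],0.6],[[0,0,0],[0,0,0.48],0.6],[[0,0,0],[0,0,0.352],0.6],[[0,0,0],[0,0,0],0.6],[[0,0,0],[0,0,0],0],[[0,0,0],[0,0,0],0],[[0,0,0],[0,0,0],0],[[0,0,0],[0,0,0],0]]' | python3 shift.py 15; python3 d.py "0.4234 0.2753 0.08 80.57"
```

```text
t: 2.95
tcp_pos: [0.498, 0.2625, 0.0791]
tcp_rot: [[-0.987, 0.164, 0.001], [0.164, 0.987, 0.0], [-0.001, 0.0, -1.0]]
contact_force: [-0.2, -0.1, -0.0]
finger_gap: 0.219
finger_force: 0.0
now 2.95 [0.498  0.2625 0.0791] psi 80.58 z [ 6.e-04  3.e-04 -1.e+00] F [-0.2 -0.1 -0. ] gap 0.219 j6 -60.6
turn 0.01 shift [ 0.0757  0.0004 -0.0009]
```

To row units: 0.01 m is 0.16.

```bash
echo '[[[0,0,0],[0,0,0],0],[[0,0,0],[0,0,0],0],[[0,0,0],[0.16,0,0],0],[[0,0,0],[0.16,0,0],0],[[0,0,0],[0.16,0,0],0],[[0,0,0],[0.16,0,0],0],[[0,0,0],[0.16,0,0],0],[[0,0,0],[0.16,0,0],0],[[0,0,0],[0,0,0],0]]' | python3 shift.py 15; echo '[[[0,0,0],[0.096,0,0],0],[[0,0,0],[0.048,0,0],0],[[0,0,0],[0.048,0,0],0],[[0,0,0],[0,0,0],0]]' | python3 shift.py; python3 d.py
```

```text
t: 4.08
tcp_pos: [0.4389, 0.2746, 0.0791]
tcp_rot: [[-0.986, 0.164, 0.002], [0.164, 0.986, 0.004], [-0.001, 0.004, -1.0]]
contact_force: [-0.8, 12.8, -2.5]
finger_gap: 0.15
finger_force: 15.0
t: 4.58
tcp_pos: [0.4281, 0.2765, 0.0791]
tcp_rot: [[-0.986, 0.164, 0.004], [0.164, 0.986, 0.004], [-0.003, 0.005, -1.0]]
contact_force: [1.9, 12.3, -5.4]
finger_gap: 0.153
finger_force: 15.0
now 4.58 [0.4281 0.2765 0.0791] psi 80.55 z [ 0.0036  0.0044 -1.    ] F [ 1.9 12.3 -5.4] gap 0.153 j6 -56.5
```

To row units: 0.002 m is 0.032, 0.001 m is 0.016.

```bash
echo '[[[0,0,0],[0,0.032,0],0],[[0,0,0],[0,0,0],0],[[0,0,0],[0.032,0,0],0],[[0,0,0],[0.016,0,0],0],[[0,0,0],[0.016,0,0],0],[[0,0,0],[0,0,0],0]]' | python3 shift.py; python3 d.py;echo '[[[0,0,0],[0.016,0,0],0],[[0,0,0],[0.016,0,0],0],[[0,0,0],[0,0,0],0]]' | python3 shift.py; python3 d.py
```

```text
t: 5.32
tcp_pos: [0.4239, 0.2773, 0.0791]
tcp_rot: [[-0.986, 0.164, 0.002], [0.164, 0.986, 0.001], [-0.002, 0.002, -1.0]]
contact_force: [3.5, 4.8, -1.0]
finger_gap: 0.153
finger_force: 15.0
now 5.33 [0.4239 0.2773 0.0791] psi 80.56 z [ 0.0019  0.0014 -1.    ] F [ 3.5  4.8 -1. ] gap 0.153 j6 -56.1
t: 5.7
tcp_pos: [0.4238, 0.2773, 0.0791]
tcp_rot: [[-0.986, 0.164, 0.005], [0.164, 0.986, 0.001], [-0.005, 0.002, -1.0]]
contact_force: [10.3, 1.8, -4.7]
finger_gap: 0.152
finger_force: 15.0
now 5.7 [0.4238 0.2773 0.0791] psi 80.57 z [ 0.0055  0.0014 -1.    ] F [10.3  1.8 -4.7] gap 0.152 j6 -56.0
```

To row units: -0.05 m is -0.8, -0.002 m is -0.032.

```bash
echo '[[[0,0,0],[-0.032,0,0],0],[[0,0,0],[0,0,0],0.5],[[0,0,0],[0,0,0],0.5],[[0,0,0],[0,0,0],0.5],[[0,0,0],[0,0,-0.8],0.5],[[0,0,0],[0,0,-0.8],0.5],[[0,0,0],[0,0,0],0.5]]' | python3 shift.py ; python3 d.py "0.5341 0.0233 0.12 90.39" "0.5341 0.0233 0.033 90.39"
```

```text
t: 6.58
tcp_pos: [0.425, 0.2776, 0.1824]
tcp_rot: [[-0.987, 0.163, 0.007], [0.163, 0.987, 0.003], [-0.006, 0.004, -1.0]]
contact_force: [-0.5, 0.3, -0.8]
finger_gap: 0.499
finger_force: 0.0
now 6.58 [0.425  0.2776 0.1824] psi 80.6 z [ 0.0071  0.0032 -1.    ] F [-0.5  0.3 -0.8] gap 0.499 j6 -56.1
turn -9.79 shift [-0.1074 -0.255   0.0624]
turn 0.00 shift [0.    0.    0.087]
```

To row units: -0.0425 m is -0.68, 0.03 m is 0.48, -9.79 degrees is -0.0272.

```bash
echo '[[[0,0,-0.0272],[0,0,0],0.5],[[0,0,0],[-0.288,-0.68,0],0.5],[[0,0,0],[-0.288,-0.68,0],0.5],[[0,0,0],[-0.288,-0.68,0],0.5],[[0,0,0],[-0.288,-0.68,0],0.5],[[0,0,0],[-0.288,-0.68,0],0.5],[[0,0,0],[-0.288,-0.68,0],0.5],[[0,0,0],[0,0,0.48],0.5],[[0,0,0],[0,0,0.48],0.5],[[0,0,0],[0,0,0],0.5]]' | python3 shift.py ; python3 d.py "0.5341 0.0233 0.12 90.39" "0.5341 0.0233 0.033 90.39"; python3 -c "
from h import *
t=arm.camera('top');s=arm.camera('side')
cv2.imwrite('pics/top2.png',t);cv2.imwrite('pics/side2.png',s)
cv2.imwrite('pics/c2.png',np.hstack([crop(t,150,150,160,130,3),crop(s,190,160,100,130,3)]))
hsv=cv2.cvtColor(s,cv2.COLOR_BGR2HSV)
for lo,hi in((0,5),(22,35)):
  m=cv2.inRange(hsv,(lo,130,60),(hi,255,255))[190:270,190:300];print(m.sum()/255,cv2.moments(m,True)['m10']/m.sum()*255+190,cv2.moments(m,True)['m01']/m.sum()*255+190)
"
```

```text
t: 7.82
tcp_pos: [0.5306, 0.0225, 0.1158]
tcp_rot: [[-1.0, -0.006, -0.007], [-0.006, 1.0, 0.001], [0.007, 0.001, -1.0]]
contact_force: [-0.5, 0.4, -0.3]
finger_gap: 0.503
finger_force: 0.0
now 7.83 [0.5306 0.0225 0.1158] psi 90.36 z [-7.1e-03  7.0e-04 -1.0e+00] F [-0.5  0.4 -0.3] gap 0.503 j6 -96.2
turn -0.03 shift [-0.0035  0.0008 -0.0042]
turn 0.00 shift [0.    0.    0.087]
120.0 232.29166666666666 235.20833333333334
125.0 214.808 223.392
```

View pics/c2.png

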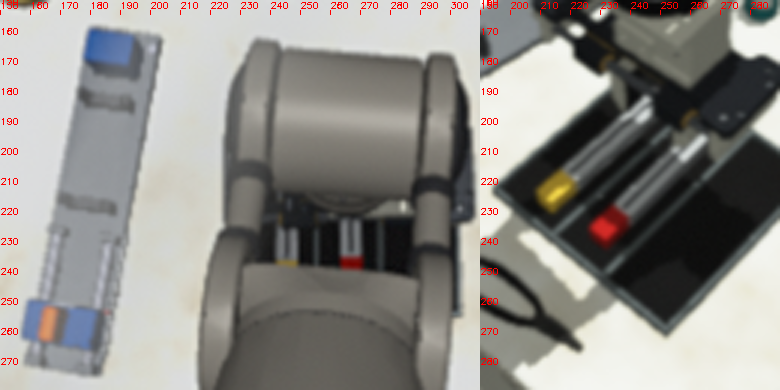

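The rails haven't moved: red's end is still at (232,235) and yellow's at (215,223) in the side view. The jaw is fully open. Next I descend on red and grip it.

To row units: 0.03 m is 0.48, 0.001 m is 0.016, -0.4 degrees is -0.0011.

```bash
echo '[[[0,-0.0011,0],[-0.056,0.016,0],0.5],[[0,0,0],[0,0,0.48],0.5],[[0,0,0],[0,0,0.48],0.5],[[0,0,0],[0,0,0.24],0.5],[[0,0,0],[0,0,0.12],0.5],[[0,0,0],[0,0,0],0.5],[[0,0,0],[0,0,0],0.5]]' | python3 shift.py 15; python3 d.py; echo '[[[0,0,0],[0,0,0],0.3],[[0,0,0],[0,0,0],0.1],[[0,0,0],[0,0,0],0.1],[[0,0,0],[0,0,0],0.1],[[0,0,0],[0,0,0],0.1],[[0,0,0],[0,0,0],0.1]]' | python3 shift.py 15;python3 d.py
```

```text
t: 8.8
tcp_pos: [0.5376, 0.0235, 0.0371]
tcp_rot: [[-1.0, -0.007, 0.009], [-0.007, 1.0, -0.0], [-0.009, -0.0, -1.0]]
contact_force: [-0.4, 0.1, 0.7]
finger_gap: 0.5
finger_force: 0.0
now 8.8 [0.5376 0.0235 0.0371] psi 90.38 z [ 8.8e-03 -1.0e-04 -1.0e+00] F [-0.4  0.1  0.7] gap 0.5 j6 -96.1
t: 9.55
tcp_pos: [0.5371, 0.0234, 0.0364]
tcp_rot: [[-1.0, -0.007, 0.007], [-0.007, 1.0, -0.0], [-0.007, -0.0, -1.0]]
contact_force: [-0.6, -1.5, 2.9]
finger_gap: 0.194
finger_force: 15.0
now 9.55 [0.5371 0.0234 0.0364] psi 90.37 z [ 0.0074 -0.     -1.    ] F [-0.6 -1.5  2.9] gap 0.194 j6 -96.1
```

To row units: 0.003 m is 0.048.

```bash
echo '[[[0,0,0],[0,0,0],0.4],[[0,0,0],[0,0,0],0.4],[[0,0,0],[0,0,0],0.4],[[0,0,0],[0,0,0],0.4]]' | python3 shift.py; python3 d.py;  echo '[[[0,0,0],[0,0,0.048],0.4],[[0,0,0],[0,0,0],0.4],[[0,0,0],[0,0,0],0.4]]' | python3 shift.py; python3 d.py
```

```text
t: 10.05
tcp_pos: [0.5369, 0.0236, 0.0361]
tcp_rot: [[-1.0, -0.007, 0.007], [-0.007, 1.0, 0.0], [-0.007, 0.0, -1.0]]
contact_force: [0.5, 0.6, 0.2]
finger_gap: 0.401
finger_force: 0.0
now 10.05 [0.5369 0.0236 0.0361] psi 90.37 z [ 6.9e-03  2.0e-04 -1.0e+00] F [0.5 0.6 0.2] gap 0.401 j6 -96.1
t: 10.42
tcp_pos: [0.537, 0.0235, 0.0332]
tcp_rot: [[-1.0, -0.007, 0.007], [-0.007, 1.0, 0.0], [-0.007, 0.0, -1.0]]
contact_force: [-0.9, -0.2, -0.3]
finger_gap: 0.398
finger_force: 0.0
now 10.43 [0.537  0.0235 0.0332] psi 90.37 z [ 6.9e-03  1.0e-04 -1.0e+00] F [-0.9 -0.2 -0.3] gap 0.398 j6 -96.1
```

To row units: 0.4 degrees is 0.0011.

```bash
echo '[[[0,0.0011,0],[0,0,0],0.4],[[0,0,0],[0,0,0],0.1],[[0,0,0],[0,0,0],0.1],[[0,0,0],[0,0,0],0.1],[[0,0,0],[0,0,0],0.1],[[0,0,0],[0,0,0],0.1],[[0,0,0],[0,0,0],0.1]]' | python3 shift.py 25;python3 d.py; echo '[[[0,0,0],[0,0,-0.16],0.1],[[0,0,0],[0,0,-0.48],0.1],[[0,0,0],[0,0,-0.64],0.1],[[0,0,0],[0,0,-0.64],0.1],[[0,0,0],[0,0,0],0.1],[[0,0,0],[0,0,0],0.1]]' | python3 shift.py;python3 d.py "0.5741 0.2525 0.15 260.57"
```

```text
t: 11.3
tcp_pos: [0.537, 0.0235, 0.0332]
tcp_rot: [[-1.0, -0.007, 0.0], [-0.007, 1.0, 0.0], [-0.0, 0.0, -1.0]]
contact_force: [-0.0, -0.7, 0.5]
finger_gap: 0.191
finger_force: 25.0
now 11.3 [0.537  0.0235 0.0332] psi 90.38 z [ 1.e-04  1.e-04 -1.e+00] F [-0.  -0.7  0.5] gap 0.191 j6 -96.0
t: 12.05
tcp_pos: [0.5364, 0.0236, 0.1528]
tcp_rot: [[-1.0, -0.007, -0.001], [-0.007, 1.0, 0.0], [0.001, 0.0, -1.0]]
contact_force: [0.1, -0.3, -1.7]
finger_gap: 0.197
finger_force: 25.0
now 12.05 [0.5364 0.0236 0.1528] psi 90.37 z [-9.e-04  2.e-04 -1.e+00] F [ 0.1 -0.3 -1.7] gap 0.197 j6 -96.0
turn -170.20 shift [-0.0003 -0.232   0.0028]
```

To row units: 0.04 m is 0.64, 0.03 m is 0.48, 9.99 degrees is 0.0278.

```bash
echo '[[[0,0,0],[0,0.48,0],0.1],[[0,0,0],[0,0.64,0],0.1],[[0,0,0],[0,0.48,0],0.1],[[0,0,0.0278],[0,0,0],0.1],[[0,0,0.0278],[0,0,0],0.1],[[0,0,0.0278],[0,0,0],0.1],[[0,0,0.0278],[0,0,0],0.1],[[0,0,0.0278],[0,0,0],0.1],[[0,0,0.0278],[0,0,0],0.1],[[0,0,0.0278],[0,0,0],0.1]]' | python3 shift.py >/dev/null;echo '[[[0,0,0.0278],[0,0,0],0.1],[[0,0,0.0278],[0,0,0],0.1],[[0,0,0.0278],[0,0,0],0.1],[[0,0,0.0278],[0,0,0],0.1],[[0,0,0.0278],[0,0,0],0.1],[[0,0,0.0278],[0,0,0],0.1],[[0,0,0.0278],[0,0,0],0.1],[[0,0,0.0278],[0,0,0],0.1],[[0,0,0.0278],[0,0,0],0.1],[[0,0,0.0278],[0,0,0],0.1]]' | python3 shift.py >/dev/null; echo '[[[0,0,0.0278],[0,0,0],0.1],[[0,0,0.0278],[0,0,0],0.1],[[0,0,0],[0,0,0],0.1],[[0,0,0],[0,0,0],0.1]]' | python3 shift.py; python3 d.py "0.5741 0.2525 0.15 260.57"
```

```text
t: 15.05
tcp_pos: [0.5359, 0.1235, 0.1523]
tcp_rot: [[0.987, -0.161, -0.002], [-0.161, -0.987, -0.0], [-0.002, 0.0, -1.0]]
contact_force: [-0.4, -0.4, -0.5]
finger_gap: 0.191
finger_force: 25.0
now 15.05 [0.5359 0.1235 0.1523] psi -99.24 z [-1.7e-03 -1.0e-04 -1.0e+00] F [-0.4 -0.4 -0.5] gap 0.191 j6 104.2
turn 0.19 shift [ 0.0166 -0.1335  0.0023]
```

To row units: -0.0335 m is -0.536, -0.033 m is -0.528, 0.19 degrees is 0.0005.

```bash
echo '[[[0,0,0.0005],[0.04,-0.528,0],0.1],[[0,0,0],[0.04,-0.528,0],0.1],[[0,0,0],[0.04,-0.528,0],0.1],[[0,0,0],[0.0432,-0.536,0],0.1],[[0,0,0],[0,0,0.32],0.1],[[0,0,0],[0,0,0],0.1],[[0,0,0],[0,0,0],0.1]]' | python3 shift.py; python3 d.py "0.5678 0.2534 0.13 260.57"; python3 -c "
from h import *
t=arm.camera('top');s=arm.camera('side')
cv2.imwrite('pics/top3.png',t);cv2.imwrite('pics/side3.png',s)
cv2.imwrite('pics/c3.png',np.hstack([crop(t,140,140,90,140,4),crop(s,130,100,110,140,4)]))
"
```

```text
t: 15.92
tcp_pos: [0.5685, 0.2522, 0.1335]
tcp_rot: [[0.986, -0.167, 0.0], [-0.167, -0.986, 0.0], [0.0, -0.0, -1.0]]
contact_force: [-0.4, -0.7, -1.2]
finger_gap: 0.193
finger_force: 25.0
now 15.93 [0.5685 0.2522 0.1335] psi -99.59 z [ 0.  0. -1.] F [-0.4 -0.7 -1.2] gap 0.193 j6 116.5
turn -0.16 shift [-0.0009 -0.0011  0.0035]
```

View pics/c3.png

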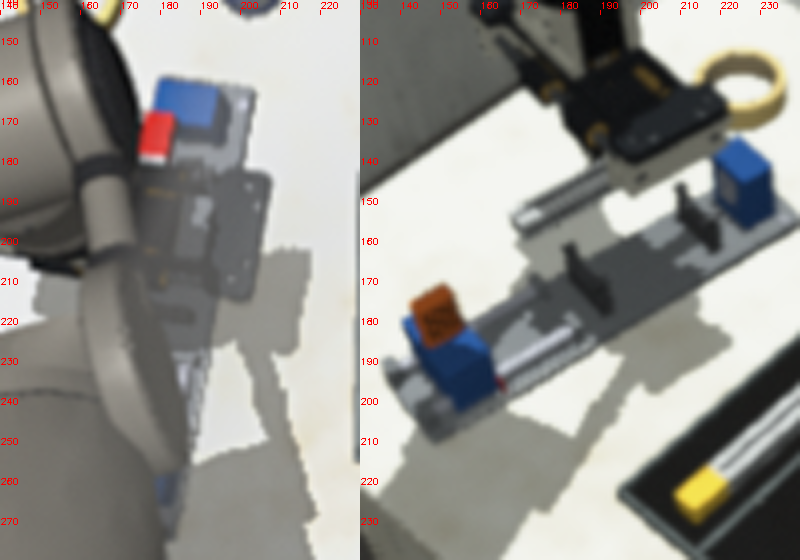

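```bash
python3 -c "
from h import *
print('red end mid',onz('top',[[180.1,167.9]],.1235))
print('tail top corners side',onz('side',[[168.4,153.2],[171.5,158.3]],.1235), 'bottom', onz('side',[[171.5,158.3]],.1055))
c=np.array([.5685,.2522]);f=np.array([.986,-.167]);g=np.array([-.167,-.986])
for k in (.080,.083,.086): print(k,proj('top',[*(c+f*k),.1235]),proj('side',[*(c-f*(.160-k)+g*.009),.1235]),proj('side',[*(c-f*(.160-k)-g*.009),.1235]))
"
```

```text
red end mid [[0.64728623 0.23732905 0.1235    ]]
tail top corners side [[0.49513267 0.26737855 0.1235    ]
 [0.48852283 0.24758123 0.1235    ]] bottom [[0.49743401 0.26255781 0.1055    ]]
0.08 [[179.51031208 167.87675178]] [[169.04927919 156.68643788]] [[165.4517671  152.76879634]]
0.083 [[179.73165857 166.73378473]] [[170.0480695  156.13683759]] [[166.44468762 152.22927179]]
0.086 [[179.95290757 165.59203244]] [[171.044645   155.58865429]] [[167.43544382 151.69113175]]
```

Both views show the rail held level over the gauge with its red end (about (180,168) in the top view) toward the anvil and roughly 7 mm short of its face. Next I lower it.

To row units: 0.02 m is 0.32, 0.005 m is 0.08, -0.16 degrees is -0.0004.

```bash
echo '[[[0,0,-0.0004],[-0.016,-0.016,0.32],0.1],[[0,0,0],[0,0,0.32],0.1],[[0,0,0],[0,0,0.32],0.1],[[0,0,0],[0,0,0.08],0.1],[[0,0,0],[0,0,0],0.1],[[0,0,0],[0,0,0],0.1]]' | python3 shift.py; python3 d.py "0.5678 0.2534 0.0622 260.57"
```

```text
t: 16.77
tcp_pos: [0.5683, 0.2537, 0.0694]
tcp_rot: [[0.986, -0.165, 0.002], [-0.165, -0.986, 0.001], [0.002, -0.001, -1.0]]
contact_force: [0.7, -0.7, -0.6]
finger_gap: 0.189
finger_force: 25.0
now 16.77 [0.5683 0.2537 0.0694] psi -99.47 z [ 1.9e-03  7.0e-04 -1.0e+00] F [ 0.7 -0.7 -0.6] gap 0.189 j6 116.5
turn -0.04 shift [-0.0004  0.0004  0.0072]
```

To row units: 0.003 m is 0.048, 0.002 m is 0.032.

```bash
echo '[[[0,0,0],[0,0,0.048],0.1],[[0,0,0],[0,0,0.032],0.1],[[0,0,0],[0,0,0.016],0.1],[[0,0,0],[0,0,0],0.1],[[0,0,0],[0,0,0],0.1]]' | python3 shift.py; python3 d.py;echo '[[[0,0,0],[0,0,0.016],0.1],[[0,0,0],[0,0,0],0.1],[[0,0,0],[0,0,0],0.1]]' | python3 shift.py; python3 d.py
```

```text
t: 17.4
tcp_pos: [0.5676, 0.2537, 0.0623]
tcp_rot: [[0.986, -0.164, 0.0], [-0.164, -0.986, 0.0], [-0.0, -0.0, -1.0]]
contact_force: [-0.3, 0.2, -0.2]
finger_gap: 0.193
finger_force: 25.0
now 17.4 [0.5676 0.2537 0.0623] psi -99.46 z [ 0.e+00  1.e-04 -1.e+00] F [-0.3  0.2 -0.2] gap 0.193 j6 116.5
t: 17.77
tcp_pos: [0.5677, 0.2537, 0.0622]
tcp_rot: [[0.986, -0.164, 0.001], [-0.164, -0.986, 0.0], [0.001, -0.0, -1.0]]
contact_force: [-2.9, -0.5, 5.6]
finger_gap: 0.194
finger_force: 25.0
now 17.77 [0.5677 0.2537 0.0622] psi -99.46 z [ 6.e-04  2.e-04 -1.e+00] F [-2.9 -0.5  5.6] gap 0.194 j6 116.5
```

To row units: -0.05 m is -0.8.

```bash
echo '[[[0,0,0],[0,0,0],0.3],[[0,0,0],[0,0,0],0.5],[[0,0,0],[0,0,0],0.5],[[0,0,0],[0,0,0],0.5],[[0,0,0],[0,0,-0.8],0.5],[[0,0,0],[0,0,-0.8],0.5],[[0,0,0],[0,0,0],0.5]]' | python3 shift.py; python3 d.py "0.4255 0.2779 0.16 260.57" "0.4255 0.2779 0.08 260.57"
```

```text
t: 18.65
tcp_pos: [0.5699, 0.2544, 0.166]
tcp_rot: [[0.986, -0.164, 0.009], [-0.164, -0.986, 0.003], [0.008, -0.004, -1.0]]
contact_force: [0.8, -0.3, -0.9]
finger_gap: 0.498
finger_force: 0.0
now 18.65 [0.5699 0.2544 0.166 ] psi -99.46 z [ 0.0089  0.0028 -1.    ] F [ 0.8 -0.3 -0.9] gap 0.498 j6 116.5
turn -0.03 shift [-0.1464  0.0005  0.006 ]
turn 0.00 shift [0.   0.   0.08]
```

To row units: -0.036 m is -0.576.

```bash
echo '[[[0,0,0],[-0.576,0,0],0.5],[[0,0,0],[-0.576,0,0],0.5],[[0,0,0],[-0.576,0,0],0.5],[[0,0,0],[-0.576,0,0],0.5],[[0,0,0],[0,0,0],0.5],[[0,0,0],[0,0,0],0.5]]' | python3 shift.py; python3 d.py "0.4255 0.2779 0.16 260.57" "0.4255 0.2779 0.08 260.57"; python3 -c "
from h import *
t=arm.camera('top');s=arm.camera('side')
cv2.imwrite('pics/top4.png',t);cv2.imwrite('pics/side4.png',s)
cv2.imwrite('pics/c4.png',np.hstack([crop(t,150,140,80,140,4),crop(s,130,100,110,140,4)]))
"
```

```text
t: 19.4
tcp_pos: [0.4261, 0.2773, 0.161]
tcp_rot: [[0.986, -0.164, 0.0], [-0.164, -0.986, -0.0], [0.0, -0.0, -1.0]]
contact_force: [-0.4, 0.4, -0.0]
finger_gap: 0.502
finger_force: 0.0
now 19.4 [0.4261 0.2773 0.161 ] psi -99.46 z [ 4.e-04 -0.e+00 -1.e+00] F [-0.4  0.4 -0. ] gap 0.502 j6 123.9
turn -0.03 shift [-0.0007 -0.0005  0.001 ]
turn 0.00 shift [0.   0.   0.08]
```

View pics/c4.png

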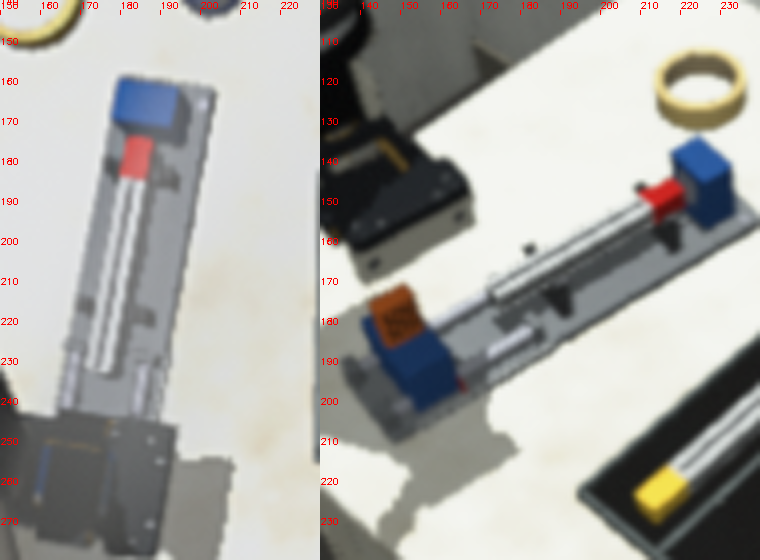

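The red rail lies in both saddles, its red end at about (184,174) in the top view with a small gap to the anvil. Now I grip the tab.

The manual's scale: shifts go in shares of 62.5 mm and turns go in shares of 360 degrees. Converting my numbers, 0.03 m is 0.48, 0.021 m is 0.336.

```bash
echo '[[[0,0,0],[-0.0112,0,0.48],0.5],[[0,0,0],[0,0,0.48],0.5],[[0,0,0],[0,0,0.336],0.5],[[0,0,0],[0,0,0],0.5],[[0,0,0],[0,0,0],0],[[0,0,0],[0,0,0],0],[[0,0,0],[0,0,0],0],[[0,0,0],[0,0,0],0],[[0,0,0],[0,0,0],0],[[0,0,0],[0,0,0],0]]' | python3 shift.py 15; python3 d.py; echo '[[[0,0,0],[0.16,0,0],0],[[0,0,0],[0.16,0,0],0],[[0,0,0],[0.16,0,0],0],[[0,0,0],[0.16,0,0],0],[[0,0,0],[0.064,0,0],0],[[0,0,0],[0,0,0],0]]' | python3 shift.py; python3 d.py "0.4783 0.2682 0.08 260.57"
```

```text
t: 20.75
tcp_pos: [0.4251, 0.2772, 0.0808]
tcp_rot: [[0.986, -0.165, 0.001], [-0.165, -0.986, -0.0], [0.001, 0.0, -1.0]]
contact_force: [-1.2, -3.9, 6.5]
finger_gap: 0.148
finger_force: 15.0
now 20.75 [0.4251 0.2772 0.0808] psi -99.47 z [ 6.e-04 -2.e-04 -1.e+00] F [-1.2 -3.9  6.5] gap 0.148 j6 124.0
t: 21.5
tcp_pos: [0.4687, 0.2696, 0.0808]
tcp_rot: [[0.986, -0.165, 0.001], [-0.165, -0.986, -0.001], [0.001, 0.0, -1.0]]
contact_force: [-0.3, -4.9, 4.4]
finger_gap: 0.15
finger_force: 15.0
now 21.5 [0.4687 0.2696 0.0808] psi -99.48 z [ 7.e-04 -6.e-04 -1.e+00] F [-0.3 -4.9  4.4] gap 0.15 j6 121.3
turn -0.05 shift [ 0.0097 -0.0001  0.0008]
```

To row units: 0.002 m is 0.032.

```bash
echo '[[[0,0,0],[0.032,0,0],0],[[0,0,0],[0.032,0,0],0],[[0,0,0],[0.032,0,0],0],[[0,0,0],[0,0,0],0]]' | python3 shift.py >/dev/null; python3 d.py; echo '[[[0,0,0],[0.016,0,0],0],[[0,0,0],[0.016,0,0],0],[[0,0,0],[0,0,0],0]]' | python3 shift.py >/dev/null; python3 d.py
```

```text
now 22.0 [0.4739 0.2687 0.0808] psi -99.47 z [-5.e-04 -6.e-04 -1.e+00] F [-1.7 -4.7  5.7] gap 0.151 j6 121.0
now 22.38 [0.4757 0.2684 0.0807] psi -99.47 z [-9.e-04 -6.e-04 -1.e+00] F [-3.7 -5.3  7.8] gap 0.149 j6 120.9
```

To row units: 0.001 m is 0.016.

```bash
for i in 1; do echo '[[[0,0,0],[0.016,0,0],0],[[0,0,0],[0,0,0],0]]' | python3 shift.py >/dev/null; python3 d.py; echo '[[[0,0,0],[0.016,0,0],0],[[0,0,0],[0,0,0],0]]' | python3 shift.py >/dev/null; python3 d.py; done
```

```text
now 22.62 [0.4766 0.2683 0.0808] psi -99.47 z [-9.e-04 -7.e-04 -1.e+00] F [-2.8 -3.5  7. ] gap 0.153 j6 120.8
now 22.88 [0.4776 0.2681 0.0808] psi -99.47 z [-9.e-04 -7.e-04 -1.e+00] F [-2.3 -3.7  8.3] gap 0.153 j6 120.8
```

To row units: 0.001 m is 0.016.

```bash
echo '[[[0,0,0],[0.016,0,0],0],[[0,0,0],[0,0,0],0]]' | python3 shift.py >/dev/null; python3 d.py; echo '[[[0,0,0],[0.016,0,0],0],[[0,0,0],[0,0,0],0]]' | python3 shift.py >/dev/null; python3 d.py
```

```text
now 23.12 [0.4786 0.2679 0.0807] psi -99.47 z [-1.e-03 -7.e-04 -1.e+00] F [-3.5 -5.   8.2] gap 0.153 j6 120.7
now 23.38 [0.4793 0.2678 0.0807] psi -99.47 z [-1.5e-03 -7.0e-04 -1.0e+00] F [-5.1 -4.2  8.3] gap 0.153 j6 120.7
```

To row units: 0.0007 m is 0.0112.

```bash
echo '[[[0,0,0],[0.0112,0,0],0],[[0,0,0],[0,0,0],0],[[0,0,0],[0,0,0],0]]' | python3 shift.py >/dev/null; python3 d.py
```

```text
now 23.75 [0.4793 0.2678 0.0808] psi -99.47 z [-2.8e-03 -7.0e-04 -1.0e+00] F [-6.9 -3.1  9.2] gap 0.15 j6 120.6
```

To row units: 0.0008 m is 0.0128.

```bash
echo '[[[0,0,0],[0.0128,0,0],0],[[0,0,0],[0,0,0],0],[[0,0,0],[0,0,0],0],[[0,0,0],[0,0,0],0]]' | python3 shift.py >/dev/null; python3 d.py; python3 -c "
from h import *
t=arm.camera('top');s=arm.camera('side')
cv2.imwrite('pics/c5.png',np.hstack([crop(t,150,140,80,140,4),crop(s,130,100,110,140,4)]))
"
```

```text
now 24.25 [0.4794 0.2678 0.0807] psi -99.47 z [-4.3e-03 -7.0e-04 -1.0e+00] F [-9.6 -2.4 11.5] gap 0.152 j6 120.6
```

View pics/c5.png

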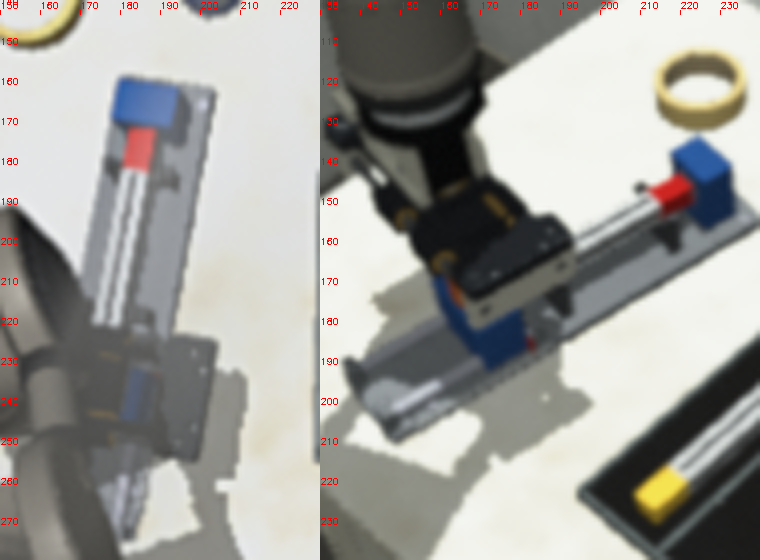

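The red end now meets the anvil at about (183,171) in the top view and the jaw is against the tail, pressing with about 9 N. I slide the jaw back to its stop.

To row units: -0.01 m is -0.16, -0.004 m is -0.064.

```bash
echo '[[[0,0,0],[0,0,0],0],[[0,0,0],[-0.064,0.008,0],0],[[0,0,0],[-0.16,0,0],0],[[0,0,0],[-0.16,0,0],0],[[0,0,0],[-0.16,0,0],0],[[0,0,0],[-0.16,0,0],0],[[0,0,0],[-0.16,0,0],0],[[0,0,0],[-0.048,0,0],0],[[0,0,0],[-0.016,0,0],0],[[0,0,0],[0,0,0],0]]' | python3 shift.py >/dev/null; python3 d.py; echo '[[[0,0,0],[-0.016,0,0],0],[[0,0,0],[-0.008,0,0],0],[[0,0,0],[0,0,0],0]]' | python3 shift.py >/dev/null; python3 d.py
```

```text
now 25.6 [0.4251 0.2772 0.0807] psi -99.46 z [ 2.4e-03  6.0e-04 -1.0e+00] F [ 4.2 -3.6  5.1] gap 0.155 j6 123.9
now 25.98 [0.425  0.2772 0.0807] psi -99.47 z [ 5.e-03  6.e-04 -1.e+00] F [ 8.6 -4.9  1.4] gap 0.154 j6 124.0
```

To row units: -0.045 m is -0.72, 0.038 m is 0.608.

```bash
echo '[[[0,0,0],[0.024,0,0],0],[[0,0,0],[0,0,0],0.5],[[0,0,0],[0,0,0],0.5],[[0,0,0],[0,0,0],0.5],[[0,0,0],[0,0,-0.72],0.5],[[0,0,0],[0,0,-0.72],0.5],[[0,0,0],[0.608,0,0],0.5],[[0,0,0],[0.608,0,0],0.5],[[0,0,0],[0.608,0,0],0.5],[[0,0,0],[0.608,0,0],0.5]]' | python3 shift.py >/dev/null;echo '[[[0,0,0],[0,0,0],0.5],[[0,0,0],[0,0,0],0.5]]' | python3 shift.py >/dev/null; python3 d.py "0.5757 0.2521 0.0622 260.57"
```

```text
now 27.48 [0.5733 0.2521 0.1697] psi -99.46 z [-1.7e-03 -1.0e-04 -1.0e+00] F [-0.3  0.4  0.4] gap 0.5 j6 116.2
turn -0.03 shift [ 0.0024 -0.0004  0.1075]
```

To row units: 0.03 m is 0.48, 0.0175 m is 0.28.

```bash
echo '[[[0,0,0],[0.0384,0,0.48],0.5],[[0,0,0],[0,0,0.48],0.5],[[0,0,0],[0,0,0.48],0.5],[[0,0,0],[0,0,0.28],0.5],[[0,0,0],[0,0,0],0.5],[[0,0,0],[0,0,0],0.5]]' | python3 shift.py 25 >/dev/null;python3 d.py "0.5757 0.2521 0.0622 260.57"; echo '[[[0,0,0],[0,0,0],0.1],[[0,0,0],[0,0,0],0.1],[[0,0,0],[0,0,0],0.1],[[0,0,0],[0,0,0],0.1],[[0,0,0],[0,0,0],0.1],[[0,0,0],[0,0,0],0.1],[[0,0,0],[0,0,0],0.1]]' | python3 shift.py 25 >/dev/null;python3 d.py
```

```text
now 28.23 [0.5771 0.252  0.064 ] psi -99.45 z [ 2.e-03  7.e-04 -1.e+00] F [-0.4  0.3  0. ] gap 0.499 j6 116.1
turn -0.02 shift [-0.0014  0.0002  0.0018]
now 29.1 [0.5767 0.2516 0.063 ] psi -99.47 z [ 4.e-04  2.e-04 -1.e+00] F [ 0.  -0.1  4.6] gap 0.193 j6 116.1
```

To row units: -0.05 m is -0.8, -0.03 m is -0.48.

```bash
echo '[[[0,0,0],[0,0,-0.16],0.1],[[0,0,0],[0,0,-0.48],0.1],[[0,0,0],[0,0,-0.8],0.1],[[0,0,0],[0,0,0],0.1],[[0,0,0],[0,0,0],0.1]]' | python3 shift.py >/dev/null;python3 d.py "0.53 0.2593 0.153 260.57" "0.53 0.0242 0.153 269" "0.53 0.0242 0.036 269"; python3 -c "
from h import *
print(onz('top',[[241,122],[270,124]],.142),onz('side',[[282,163],[308,176]],0))"
```

```text
now 29.73 [0.5761 0.2515 0.1522] psi -99.46 z [-1.e-03 -2.e-04 -1.e+00] F [-0.6  0.2 -2.7] gap 0.193 j6 116.1
turn -0.03 shift [-0.0467 -0.0002 -0.0008]
turn -8.43 shift [0.0041 0.2351 0.    ]
turn 0.00 shift [0.    0.    0.117]
[[0.75848042 0.08119653 0.142     ]
 [0.7514914  0.00827112 0.142     ]] [[ 0.75348613  0.08505912  0.        ]
 [ 0.76322152 -0.0035007   0.        ]]
```

To row units: 0.039 m is 0.624, -0.023 m is -0.368, -8.43 degrees is -0.0234.

```bash
echo '[[[0,0,0],[-0.368,0,0],0.1],[[0,0,0],[-0.368,0,0],0.1],[[0,0,-0.0234],[0,0,0],0.1],[[0,0,0],[0.0112,0.624,0],0.1],[[0,0,0],[0.0112,0.624,0],0.1],[[0,0,0],[0.0112,0.624,0],0.1],[[0,0,0],[0.0112,0.624,0],0.1],[[0,0,0],[0.0112,0.624,0],0.1],[[0,0,0],[0.0112,0.624,0],0.1],[[0,0,0],[0,0,0.32],0.1]]' | python3 shift.py >/dev/null;echo '[[[0,0,0],[0,0,0.64],0.1],[[0,0,0],[0,0,0.48],0.1],[[0,0,0],[0,0,0.16],0.1],[[0,0,0],[0,0,0],0.1],[[0,0,0],[0,0,0],0.1]]' | python3 shift.py >/dev/null;python3 d.py "0.53 0.0242 0.034 269"; python3 -c "
from h import *
t=arm.camera('top');s=arm.camera('side')
cv2.imwrite('pics/c6.png',np.hstack([crop(t,220,150,90,130,4),crop(s,190,150,110,130,4)]))
"
```

```text
now 31.6 [0.5319 0.0251 0.0536] psi -91.03 z [ 1.7e-03 -1.0e-04 -1.0e+00] F [ 0.1  0.4 -0.5] gap 0.189 j6 85.5
turn -0.03 shift [-0.0019  0.001   0.0196]
```

View pics/c6.png

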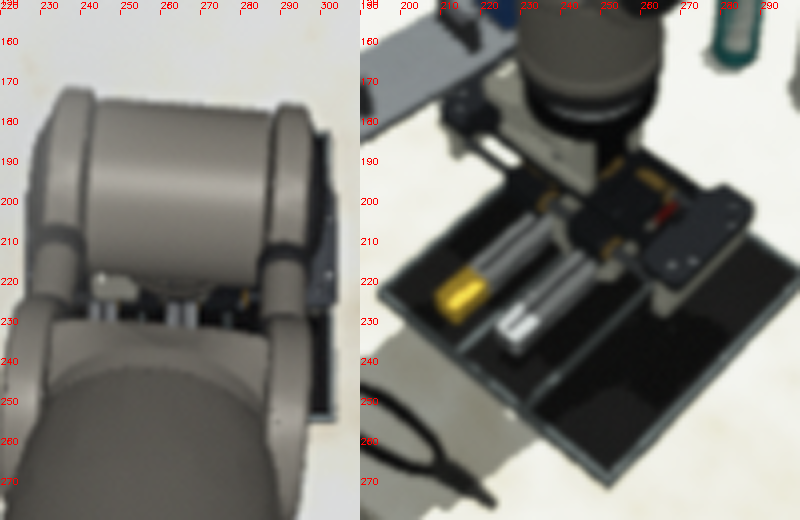

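The red rail's plain end, at about (229,229) in the side view, is centred over the middle lane. I lower it to the floor.

To row units: 0.01 m is 0.16, 0.006 m is 0.096.

```bash
echo '[[[0,0,0],[-0.016,0.016,0.16],0.1],[[0,0,0],[0,0,0.096],0.1],[[0,0,0],[0,0,0.04],0.1],[[0,0,0],[0,0,0],0.1],[[0,0,0],[0,0,0],0.1],[[0,0,0],[0,0,0],0.1]]' | python3 shift.py >/dev/null;python3 d.py
```

```text
now 32.45 [0.5302 0.0242 0.0342] psi -91.03 z [ 1.e-04  1.e-04 -1.e+00] F [ 0.2 -0.1 -1.1] gap 0.192 j6 85.4
```

To row units: 0.001 m is 0.016.

```bash
echo '[[[0,0,0],[0,0,0.016],0.1],[[0,0,0],[0,0,0],0.1],[[0,0,0],[0,0,0],0.1]]' | python3 shift.py >/dev/null;python3 d.py; echo '[[[0,0,0],[0,0,0],0.25],[[0,0,0],[0,0,0],0.4],[[0,0,0],[0,0,0],0.4],[[0,0,0],[0,0,-0.64],0.4],[[0,0,0],[0,0,-0.64],0.4],[[0,0,0],[0,0,0],0.4]]' | python3 shift.py >/dev/null; python3 d.py "0.528 0.14 0.12 268.8" "0.528 0.0798 0.12 268.8"
```

```text
now 32.83 [0.5303 0.0242 0.034 ] psi -91.03 z [ 6.e-04 -0.e+00 -1.e+00] F [-3.7  0.1  5.7] gap 0.193 j6 85.4
now 33.58 [0.5321 0.024  0.1161] psi -91.03 z [ 6.5e-03 -6.0e-04 -1.0e+00] F [-0.8  0.4  0.1] gap 0.397 j6 85.4
turn 0.17 shift [-0.0066 -0.1159 -0.0039]
turn 0.00 shift [0.0013 0.0602 0.    ]
```

To row units: -0.045 m is -0.72, -0.02 m is -0.32.

```bash
echo '[[[0,0,0],[0,-0.72,-0.32],0.4],[[0,0,0],[0,-0.72,-0.32],0.4],[[0,0,0],[0,-0.72,-0.16],0.4],[[0,0,0],[0,-0.72,0],0.4],[[0,0,0],[0,-0.72,0],0.4],[[0,0,0],[0,-0.72,0],0.4]]' | python3 shift.py >/dev/null; python3 -c "
from h import *
t=arm.camera('top');s=arm.camera('side')
cv2.imwrite('pics/top7.png',t);cv2.imwrite('pics/side7.png',s)
cv2.imwrite('pics/c7.png',np.hstack([crop(t,220,150,90,120,4),crop(s,190,160,110,120,4)]))
"
```

```text
(no output)
```

View pics/c7.png

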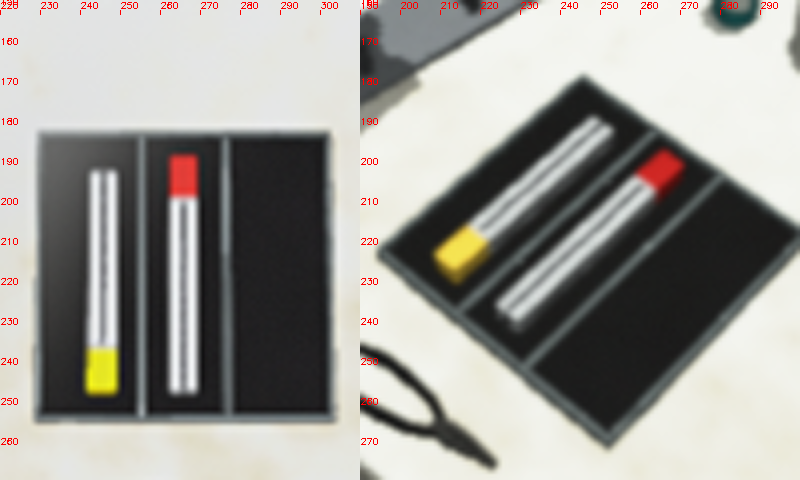

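Red is flat in the middle lane, its coloured end away from the robot at about (265,193). Yellow hasn't moved, with its end at (245,242). Yellow is next.

```bash
python3 d.py "0.526 0.0798 0.15 268.8" "0.526 0.0798 0.0332 268.8"
```

```text
now 34.42 [0.534  0.298  0.1616] psi -90.8 z [-1.4e-03  8.0e-04 -1.0e+00] F [ 0.1  0.3 -0.2] gap 0.398 j6 112.7
turn 0.40 shift [-0.0034  0.2183  0.0116]
turn 0.00 shift [0.     0.     0.1168]
```

To row units: 0.04 m is 0.64, 0.038 m is 0.608, 0.4 degrees is 0.0011.

```bash
echo '[[[0,0,0.0011],[-0.0096,0.576,0],0.4],[[0,0,0],[-0.0096,0.576,0],0.4],[[0,0,0],[-0.0096,0.576,0],0.4],[[0,0,0],[-0.0096,0.576,0],0.4],[[0,0,0],[-0.0096,0.576,0],0.4],[[0,0,0],[-0.0064,0.608,0],0.4],[[0,0,0],[0,0,0.64],0.4],[[0,0,0],[0,0,0.64],0.4],[[0,0,0],[0,0,0],0.4],[[0,0,0],[0,0,0],0.4]]' | python3 shift.py >/dev/null; python3 d.py "0.526 0.0798 0.0332 268.8"; python3 -c "
from h import *
s=arm.camera('side');hsv=cv2.cvtColor(s,cv2.COLOR_BGR2HSV)
m=cv2.inRange(hsv,(22,130,60),(35,255,255))[190:270,190:300];M=cv2.moments(m,True);print(M['m00'],M['m10']/M['m00']+190,M['m01']/M['m00']+190)"
```

```text
now 35.67 [0.5269 0.076  0.084 ] psi -91.44 z [ 8.e-04 -0.e+00 -1.e+00] F [-0.3  0.8  0.4] gap 0.403 j6 91.4
turn -0.24 shift [-0.001  -0.0038  0.0508]
131.0 214.5267175572519 223.3969465648855
```

To row units: 0.025 m is 0.4, 0.02 m is 0.32, -0.24 degrees is -0.0007.

```bash
echo '[[[0,0,-0.0007],[-0.016,-0.064,0],0.4],[[0,0,0],[0,0,0.4],0.4],[[0,0,0],[0,0,0.32],0.4],[[0,0,0],[0,0,0.08],0.4],[[0,0,0],[0,0,0],0.4],[[0,0,0],[0,0,0],0.4],[[0,0,0],[0,0,0],0.4]]' | python3 shift.py 25 >/dev/null; python3 d.py "0.526 0.0798 0.0332 268.8"
```

```text
now 36.6 [0.526  0.0803 0.034 ] psi -91.19 z [ 1.5e-03  1.0e-04 -1.0e+00] F [-0.2 -0.7 -0.5] gap 0.398 j6 91.6
turn 0.01 shift [-0.      0.0005  0.0008]
```

To row units: 0.0008 m is 0.0128.

```bash
echo '[[[0,0,0],[0,0,0.0128],0.4],[[0,0,0],[0,0,0],0.1],[[0,0,0],[0,0,0],0.1],[[0,0,0],[0,0,0],0.1],[[0,0,0],[0,0,0],0.1],[[0,0,0],[0,0,0],0.1],[[0,0,0],[0,0,0],0.1]]' | python3 shift.py 25 >/dev/null;python3 d.py; echo '[[[0,0,0],[0,0,-0.16],0.1],[[0,0,0],[0,0,-0.48],0.1],[[0,0,0],[0,0,-0.64],0.1],[[0,0,0],[0,0,-0.64],0.1],[[0,0,0],[0,-0.48,0],0.1],[[0,0,0],[0,-0.64,0],0.1],[[0,0,0],[0,0,0],0.1],[[0,0,0],[0,0,0],0.1]]' | python3 shift.py >/dev/null;python3 d.py "0.5629 0.2542 0.15 80.57"
```

```text
now 37.48 [0.5256 0.0802 0.0324] psi -91.19 z [ 0.e+00 -1.e-04 -1.e+00] F [-0.5 -1.6  0.2] gap 0.193 j6 91.6
now 38.48 [0.5268 0.1501 0.1526] psi -91.16 z [-2.e-04 -2.e-04 -1.e+00] F [-0.   0.3 -1.6] gap 0.194 j6 99.1
turn -171.73 shift [-0.0186  0.1086  0.0026]
```

To row units: -10.1 degrees is -0.0281.

```bash
echo '[[[0,0,-0.0281],[0,0,0],0.1],[[0,0,-0.0281],[0,0,0],0.1],[[0,0,-0.0281],[0,0,0],0.1],[[0,0,-0.0281],[0,0,0],0.1],[[0,0,-0.0281],[0,0,0],0.1],[[0,0,-0.0281],[0,0,0],0.1],[[0,0,-0.0281],[0,0,0],0.1],[[0,0,-0.0281],[0,0,0],0.1],[[0,0,-0.0281],[0,0,0],0.1],[[0,0,-0.0281],[0,0,0],0.1]]' | python3 shift.py >/dev/null; echo '[[[0,0,-0.0281],[0,0,0],0.1],[[0,0,-0.0281],[0,0,0],0.1],[[0,0,-0.0281],[0,0,0],0.1],[[0,0,-0.0281],[0,0,0],0.1],[[0,0,-0.0281],[0,0,0],0.1],[[0,0,-0.0281],[0,0,0],0.1],[[0,0,-0.0281],[0,0,0],0.1],[[0,0,0],[0,0,0],0.1],[[0,0,0],[0,0,0],0.1]]' | python3 shift.py >/dev/null;python3 d.py "0.5738 0.2524 0.13 80.57"
```

```text
now 40.85 [0.5271 0.1497 0.1525] psi 80.26 z [-0.  0. -1.] F [-0.3 -0.8 -2.1] gap 0.197 j6 -72.4
turn -0.31 shift [-0.0293  0.109   0.0225]
```

To row units: 0.0272 m is 0.4352, 0.022 m is 0.352, -0.31 degrees is -0.0009.

```bash
echo '[[[0,0,-0.0009],[-0.1168,0.4352,0],0.1],[[0,0,0],[-0.1168,0.4352,0],0.1],[[0,0,0],[-0.1168,0.4352,0],0.1],[[0,0,0],[-0.1168,0.4352,0],0.1],[[0,0,0],[0,0,0.352],0.1],[[0,0,0],[0,0,0],0.1],[[0,0,0],[0,0,0],0.1]]' | python3 shift.py >/dev/null;python3 d.py "0.5738 0.2524 0.0622 80.57"; python3 -c "
from h import *
t=arm.camera('top');s=arm.camera('side')
cv2.imwrite('pics/c8.png',np.hstack([crop(t,140,140,90,140,4),crop(s,130,100,110,140,4)]))
"
```

```text
now 41.73 [0.5736 0.2526 0.131 ] psi 80.73 z [ 4.e-04  1.e-04 -1.e+00] F [-1.3  0.1 -0.8] gap 0.191 j6 -64.0
turn 0.16 shift [-0.0003 -0.0002  0.0688]
```

View pics/c8.png

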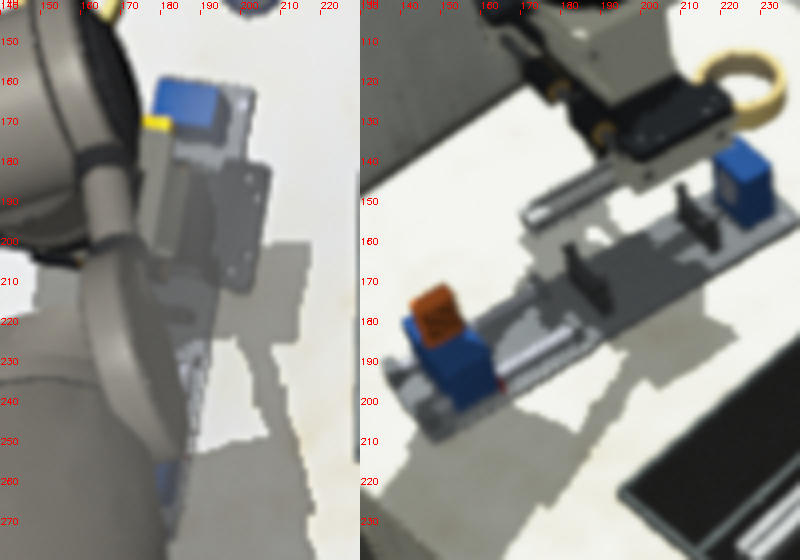

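The yellow end is toward the anvil, its far edge at about (180,168) in the top view, the same standoff as red had. I lower it.

To row units: 0.02 m is 0.32, 0.015 m is 0.24, 0.16 degrees is 0.0004.

```bash
echo '[[[0,0,0.0004],[0,0,0.32],0.1],[[0,0,0],[0,0,0.32],0.1],[[0,0,0],[0,0,0.24],0.1],[[0,0,0],[0,0,0.096],0.1],[[0,0,0],[0,0,0],0.1],[[0,0,0],[0,0,0],0.1]]' | python3 shift.py >/dev/null; python3 d.py "0.5738 0.2524 0.0622 80.57"; echo '[[[0,0,0],[0,0,0.048],0.1],[[0,0,0],[0,0,0.032],0.1],[[0,0,0],[0,0,0.016],0.1],[[0,0,0],[0,0,0],0.1],[[0,0,0],[0,0,0],0.1]]' | python3 shift.py >/dev/null; python3 d.py "0.5738 0.2524 0.0622 80.57"
```

```text
now 42.58 [0.5738 0.2531 0.0702] psi 80.65 z [ 1.4e-03  5.0e-04 -1.0e+00] F [ 0.1  0.6 -1.6] gap 0.192 j6 -63.9
turn 0.08 shift [-0.0001 -0.0007  0.008 ]
now 43.2 [0.5734 0.253  0.0635] psi 80.65 z [ 1.e-04  1.e-04 -1.e+00] F [-0.5 -1.5 -1.3] gap 0.193 j6 -63.9
turn 0.08 shift [-0.0005 -0.0005  0.0013]
```

To row units: 0.001 m is 0.016, 0.0005 m is 0.008.

```bash
echo '[[[0,0,0],[0,0,0.016],0.1],[[0,0,0],[0,0,0.016],0.1],[[0,0,0],[0,0,0.008],0.1],[[0,0,0],[0,0,0],0.1],[[0,0,0],[0,0,0],0.1]]' | python3 shift.py >/dev/null; python3 d.py; echo '[[[0,0,0],[0,0,0.0112],0.1],[[0,0,0],[0,0,0],0.1],[[0,0,0],[0,0,0],0.1]]' | python3 shift.py >/dev/null; python3 d.py
```

```text
now 43.83 [0.5734 0.253  0.0614] psi 80.66 z [ 4.e-04  1.e-04 -1.e+00] F [-2.8 -0.7  6. ] gap 0.193 j6 -63.9
now 44.2 [0.5734 0.253  0.0614] psi 80.66 z [ 6.e-04  2.e-04 -1.e+00] F [-4.1 -2.4  9.4] gap 0.192 j6 -63.9
```

Seated. I release it and go to the tab.

To row units: -0.05 m is -0.8, 0.037 m is 0.592.

```bash
echo '[[[0,0,0],[0,0,0],0.3],[[0,0,0],[0,0,0],0.5],[[0,0,0],[0,0,0],0.5],[[0,0,0],[0,0,-0.8],0.5],[[0,0,0],[0,0,-0.8],0.5],[[0,0,0],[0.592,0,0],0.5],[[0,0,0],[0.592,0,0],0.5],[[0,0,0],[0.592,0,0],0.5],[[0,0,0],[0.592,0,0],0.5],[[0,0,0],[0,0,0],0.5]]' | python3 shift.py >/dev/null; echo '[[[0,0,0],[0,0,0],0.5]]' | python3 shift.py >/dev/null; python3 d.py "0.4255 0.2773 0.0805 80.57";  python3 -c "
from h import *
t=arm.camera('top');s=arm.camera('side')
cv2.imwrite('pics/c9.png',np.hstack([crop(t,150,140,80,140,4),crop(s,130,100,110,140,4)]))
"
```

```text
now 45.58 [0.4282 0.2772 0.1605] psi 80.66 z [ 1.3e-03  4.0e-04 -1.0e+00] F [0.1 0.1 0.3] gap 0.5 j6 -56.4
turn 0.09 shift [ 0.0027 -0.0003  0.08  ]
```

View pics/c9.png

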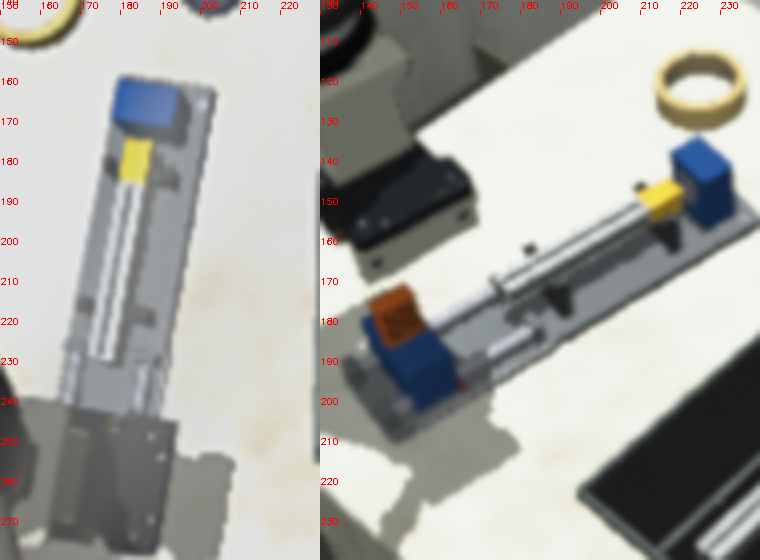

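The yellow rail is seated in both saddles, its end at about (184,174) in the top view. I grip the tab and slide.

To row units: 0.03 m is 0.48, 0.02 m is 0.32, 0.09 degrees is 0.0003.

```bash
echo '[[[0,0,0.0003],[0.032,-0.0048,0.48],0.5],[[0,0,0],[0,0,0.48],0.5],[[0,0,0],[0,0,0.32],0.5],[[0,0,0],[0,0,0],0.5],[[0,0,0],[0,0,0],0],[[0,0,0],[0,0,0],0],[[0,0,0],[0,0,0],0],[[0,0,0],[0,0,0],0],[[0,0,0],[0,0,0],0],[[0,0,0],[0,0,0],0]]' | python3 shift.py 15 >/dev/null; python3 d.py; echo '[[[0,0,0],[-0.16,0,0],0],[[0,0,0],[-0.16,0,0],0],[[0,0,0],[-0.16,0,0],0],[[0,0,0],[-0.16,0,0],0],[[0,0,0],[-0.16,0,0],0],[[0,0,0],[-0.064,0,0],0],[[0,0,0],[0,0,0],0]]' | python3 shift.py >/dev/null; python3 d.py
```

```text
now 46.92 [0.4255 0.2771 0.0807] psi 80.56 z [ 7.e-04  3.e-04 -1.e+00] F [-0.2 -1.9  6. ] gap 0.15 j6 -56.1
now 47.8 [0.4792 0.2679 0.0807] psi 80.55 z [ 1.e-03 -2.e-04 -1.e+00] F [ 1.  -2.6  5.7] gap 0.154 j6 -59.3
```

To row units: -0.003 m is -0.048, -0.001 m is -0.016.

```bash
echo '[[[0,0,0],[-0.048,0,0],0],[[0,0,0],[-0.048,0,0],0],[[0,0,0],[-0.016,0,0],0],[[0,0,0],[0,0,0],0]]' | python3 shift.py >/dev/null; python3 d.py; echo '[[[0,0,0],[-0.016,0,0],0],[[0,0,0],[0,0,0],0]]' | python3 shift.py >/dev/null; python3 d.py; echo '[[[0,0,0],[-0.016,0,0],0],[[0,0,0],[0,0,0],0]]' | python3 shift.py >/dev/null; python3 d.py
```

```text
now 48.3 [0.4851 0.2668 0.0807] psi 80.56 z [-6.e-04 -3.e-04 -1.e+00] F [-3.2 -3.   7.4] gap 0.151 j6 -59.7
now 48.55 [0.486  0.2666 0.0807] psi 80.56 z [-8.e-04 -3.e-04 -1.e+00] F [-4.6 -2.5  7.3] gap 0.152 j6 -59.7
now 48.8 [0.487  0.2665 0.0807] psi 80.56 z [-7.e-04 -3.e-04 -1.e+00] F [-2.6 -1.8  8.2] gap 0.15 j6 -59.8
```

To row units: -0.0007 m is -0.0112.

```bash
echo '[[[0,0,0],[-0.0112,0,0],0],[[0,0,0],[0,0,0],0]]' | python3 shift.py >/dev/null; python3 d.py; echo '[[[0,0,0],[-0.0112,0,0],0],[[0,0,0],[0,0,0],0]]' | python3 shift.py >/dev/null; python3 d.py
```

```text
now 49.05 [0.4876 0.2664 0.0807] psi 80.56 z [-8.e-04 -3.e-04 -1.e+00] F [-3.1 -3.2  7.5] gap 0.15 j6 -59.8
now 49.3 [0.4883 0.2663 0.0807] psi 80.56 z [-8.e-04 -3.e-04 -1.e+00] F [-3.3 -1.5  7.2] gap 0.145 j6 -59.9
```

To row units: -0.0008 m is -0.0128.

```bash
echo '[[[0,0,0],[-0.0128,0,0],0],[[0,0,0],[0,0,0],0]]' | python3 shift.py >/dev/null; python3 d.py; echo '[[[0,0,0],[-0.0128,0,0],0],[[0,0,0],[0,0,0],0]]' | python3 shift.py >/dev/null; python3 d.py
```

```text
now 49.55 [0.4891 0.2661 0.0807] psi 80.56 z [-8.e-04 -3.e-04 -1.e+00] F [-4.  -2.1  8.1] gap 0.15 j6 -59.9
now 49.8 [0.4896 0.266  0.0807] psi 80.56 z [-1.4e-03 -3.0e-04 -1.0e+00] F [-5.  -1.7  8.5] gap 0.156 j6 -59.9
```

To row units: -0.0008 m is -0.0128.

```bash
echo '[[[0,0,0],[-0.0128,0,0],0],[[0,0,0],[0,0,0],0]]' | python3 shift.py >/dev/null; python3 d.py; echo '[[[0,0,0],[-0.0112,0,0],0],[[0,0,0],[0,0,0],0],[[0,0,0],[0,0,0],0]]' | python3 shift.py >/dev/null; python3 d.py;  python3 -c "
from h import *
t=arm.camera('top');s=arm.camera('side')
cv2.imwrite('pics/c10.png',np.hstack([crop(t,150,140,80,140,4),crop(s,130,100,110,140,4)]))
"
```

```text
now 50.05 [0.4897 0.266  0.0807] psi 80.56 z [-2.9e-03 -3.0e-04 -1.0e+00] F [-7.3 -1.7  9.8] gap 0.151 j6 -60.0
now 50.42 [0.4897 0.266  0.0807] psi 80.57 z [-4.2e-03 -4.0e-04 -1.0e+00] F [-9.8 -0.9 11.3] gap 0.154 j6 -60.0
```

View pics/c10.png

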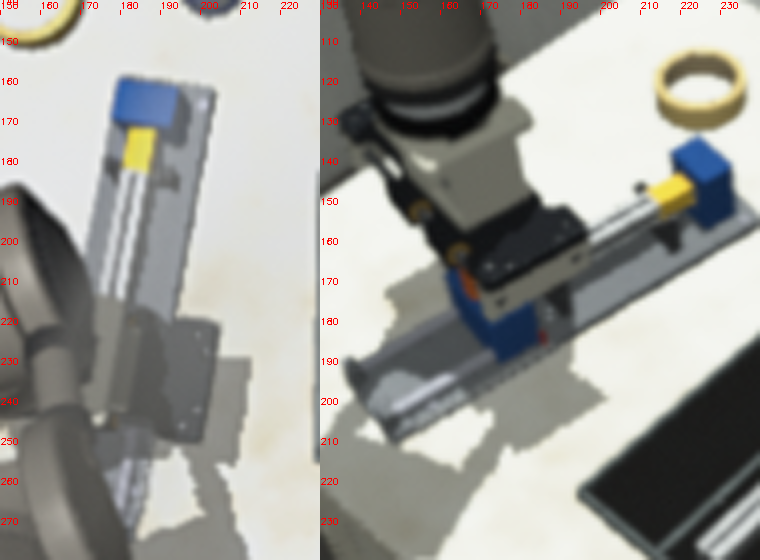

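The yellow end touches the anvil at about (183,171) in the top view, held with about 9.8 N. I slide the jaw back about 65 mm to its stop.

To row units: 0.01 m is 0.16, 0.008 m is 0.128.

```bash
echo '[[[0,0,0],[0,0,0],0],[[0,0,0],[0.08,0,0],0],[[0,0,0],[0.16,0,0],0],[[0,0,0],[0.16,0,0],0],[[0,0,0],[0.16,0,0],0],[[0,0,0],[0.16,0,0],0],[[0,0,0],[0.16,0,0],0],[[0,0,0],[0.128,0,0],0],[[0,0,0],[0.048,0,0],0],[[0,0,0],[0,0,0],0]]' | python3 shift.py >/dev/null; python3 d.py; echo '[[[0,0,0],[0.024,0,0],0],[[0,0,0],[0.016,0,0],0],[[0,0,0],[0,0,0],0]]' | python3 shift.py >/dev/null; python3 d.py
```

```text
now 51.77 [0.4266 0.2769 0.0807] psi 80.56 z [ 5.e-04  3.e-04 -1.e+00] F [-1.  -2.6  6.9] gap 0.154 j6 -56.2
now 52.15 [0.4255 0.2771 0.0807] psi 80.56 z [ 3.e-03  4.e-04 -1.e+00] F [ 4.8 -2.9  4.4] gap 0.154 j6 -56.1
```

To row units: 0.001 m is 0.016.

```bash
echo '[[[0,0,0],[0.016,0,0],0],[[0,0,0],[0.016,0,0],0],[[0,0,0],[0,0,0],0]]' | python3 shift.py >/dev/null; python3 d.py; echo '[[[0,0,0],[-0.04,0,0],0],[[0,0,0],[0,0,0],0.5],[[0,0,0],[0,0,0],0.5],[[0,0,0],[0,0,0],0.5],[[0,0,0],[0,0,-0.72],0.5],[[0,0,0],[0,0,-0.72],0.5],[[0,0,0],[-0.608,0,0],0.5],[[0,0,0],[-0.608,0,0],0.5],[[0,0,0],[-0.608,0,0],0.5],[[0,0,0],[-0.64,0,0],0.5]]' | python3 shift.py >/dev/null;echo '[[[0,0,0],[0,0,0],0.5],[[0,0,0],[0,0,0],0.5]]' | python3 shift.py >/dev/null; python3 d.py "0.5807 0.2517 0.0622 80.57"
```

```text
now 52.52 [0.4254 0.2771 0.0807] psi 80.57 z [ 6.4e-03  4.0e-04 -1.0e+00] F [11.  -7.3 -1.4] gap 0.155 j6 -55.9
now 54.02 [0.5757 0.2519 0.1696] psi 80.56 z [-1.8e-03 -1.0e-04 -1.0e+00] F [-0.4 -0.4  0.3] gap 0.495 j6 -63.9
turn -0.01 shift [-0.005   0.0006  0.1074]
```

To row units: 0.03 m is 0.48, 0.0175 m is 0.28.

```bash
echo '[[[0,0,0],[-0.08,0,0.48],0.5],[[0,0,0],[0,0,0.48],0.5],[[0,0,0],[0,0,0.48],0.5],[[0,0,0],[0,0,0.28],0.5],[[0,0,0],[0,0,0],0.5],[[0,0,0],[0,0,0],0.5],[[0,0,0],[0,0,0],0.1],[[0,0,0],[0,0,0],0.1],[[0,0,0],[0,0,0],0.1],[[0,0,0],[0,0,0],0.1]]' | python3 shift.py 25 >/dev/null; echo '[[[0,0,0],[0,0,0],0.1],[[0,0,0],[0,0,0],0.1],[[0,0,0],[0,0,0],0.1]]' | python3 shift.py>/dev/null;python3 d.py; echo '[[[0,0,0],[0,0,-0.16],0.1],[[0,0,0],[0,0,-0.48],0.1],[[0,0,0],[0,0,-0.8],0.1],[[0,0,0],[0,0,0],0.1],[[0,0,0],[0,0,0],0.1]]' | python3 shift.py >/dev/null;python3 d.py "0.53 0.26 0.153 80.57" "0.53 0.0822 0.153 89" "0.53 0.0822 0.036 89"
```

```text
now 55.65 [0.5818 0.251  0.063 ] psi 80.56 z [ 4.e-04  1.e-04 -1.e+00] F [-0.7 -1.3  3.7] gap 0.193 j6 -64.2
now 56.27 [0.5811 0.2509 0.1522] psi 80.57 z [-1.1e-03 -2.0e-04 -1.0e+00] F [ 0.4 -0.2 -1.8] gap 0.191 j6 -64.1
turn -0.00 shift [ 0.0519  0.0006 -0.0008]
turn -8.43 shift [-0.0031 -0.1778  0.    ]
turn 0.00 shift [0.    0.    0.117]
```

To row units: 0.04 m is 0.64, -0.0356 m is -0.5696, -8.43 degrees is -0.0234.

```bash
echo '[[[0,0,0],[0.416,0,0],0.1],[[0,0,0],[0.416,0,0],0.1],[[0,0,-0.0234],[0,0,0],0.1],[[0,0,0],[-0.0096,-0.5696,0],0.1],[[0,0,0],[-0.0096,-0.5696,0],0.1],[[0,0,0],[-0.0096,-0.5696,0],0.1],[[0,0,0],[-0.0096,-0.5696,0],0.1],[[0,0,0],[-0.0096,-0.5696,0],0.1],[[0,0,0],[0,0,0.32],0.1],[[0,0,0],[0,0,0.64],0.1]]' | python3 shift.py >/dev/null;echo '[[[0,0,0],[0,0,0.48],0.1],[[0,0,0],[0,0,0.16],0.1],[[0,0,0],[0,0,0],0.1],[[0,0,0],[0,0,0],0.1]]' | python3 shift.py >/dev/null;python3 d.py "0.53 0.0822 0.034 89"; python3 -c "
from h import *
s=arm.camera('side')
cv2.imwrite('pics/c11.png',crop(s,190,150,110,120,4))
"
```

```text
now 58.02 [0.5309 0.0816 0.0536] psi 89.0 z [ 1.6e-03  1.0e-04 -1.0e+00] F [-0.4  0.4 -1.2] gap 0.194 j6 -88.4
turn 0.00 shift [0.0009 0.0006 0.0196]
```

View pics/c11.png

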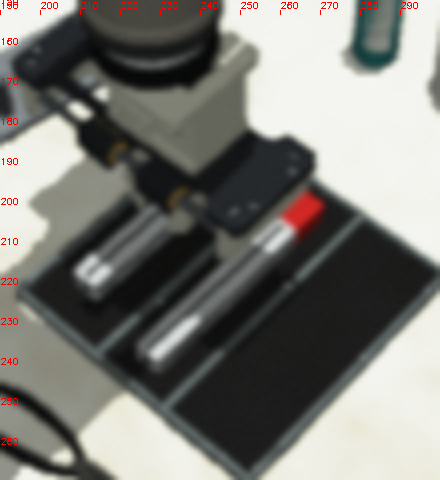

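Yellow's plain end, at about (213,217), is over the left lane and red lies undisturbed. I lower and release.

To row units: 0.01 m is 0.16, 0.006 m is 0.096.

```bash
echo '[[[0,0,0],[0.016,0.008,0.16],0.1],[[0,0,0],[0,0,0.096],0.1],[[0,0,0],[0,0,0.04],0.1],[[0,0,0],[0,0,0.016],0.1],[[0,0,0],[0,0,0],0.1],[[0,0,0],[0,0,0],0.1],[[0,0,0],[0,0,0],0.1]]' | python3 shift.py >/dev/null;python3 d.py; echo '[[[0,0,0],[0,0,0],0.25],[[0,0,0],[0,0,0],0.4],[[0,0,0],[0,0,0],0.4],[[0,0,0],[0,0,-0.64],0.4],[[0,0,0],[0,0,-0.64],0.4],[[0,0,0],[0,0.64,-0.64],0.4],[[0,0,0],[0,0.72,0],0.4],[[0,0,0],[0,0.72,0],0.4],[[0,0,0],[0,0.72,0],0.4],[[0,0,0],[0,0.72,0],0.4]]' | python3 shift.py >/dev/null;python3 d.py;python3 -c "
from h import *
t=arm.camera('top');s=arm.camera('side')
cv2.imwrite('pics/c12.png',np.hstack([crop(t,220,110,90,150,4),crop(s,190,120,110,150,4)]))
"
```

```text
now 58.95 [0.5289 0.0821 0.034 ] psi 89.0 z [-5.e-04  0.e+00 -1.e+00] F [-4.  -0.   7.2] gap 0.193 j6 -88.4
now 60.2 [0.533  0.3035 0.1531] psi 88.99 z [ 0. -0. -1.] F [ 0.8  0.2 -0.7] gap 0.4 j6 -66.5
```

View pics/c12.png

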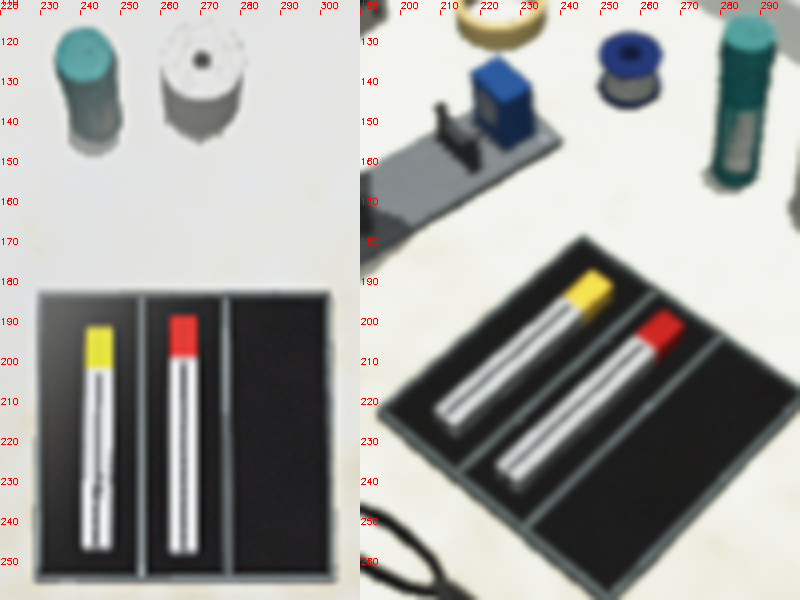

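Both rails lie flat, their coloured ends away from the robot at about (244,197) for yellow and (265,194) for red. The bottle and paper roll are untouched, the jaw is at its open stop, and the robot is clear. I hand the job in.

```bash
python3 -c "
from bench import arm
print(arm.job_done())"
```

```text
the job is handed in; nothing more can be done
None
```

The red and then the yellow rail were each turned, held between jaw and anvil at about 10 N, and laid back flat with the coloured end away from the robot; there was no blue rail, the jaw is fully open, and the job was handed in at about 60 s, with no verdict returned.

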